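Pick two flat bars from under the offcuts and pack them in the shipping cradle

ROBOT

A 6-joint arm with a two-finger parallel gripper is mounted at the origin on a cart in front of the work surface, level with it; the furniture and walls round the work are solid. World frame = base frame: x ahead of the robot, y to its left, z up, the work surface at z = 0. Lengths are in m, angles in rad, forces in N, time in s.
With the tool pointing down it reaches from about 0.25 to 0.85 m from the base axis. Payload 12.5 kg.
Tool frame: the origin (TCP) lies at the very end of the fingers, on their centre line; the grasp point (between the pads) lies behind it (ctrl.grip_depth is the z of the grasp point in the tool frame, in m); z points along the fingers, y is the line along which they close (so a half turn about z gives the same grasp; the last joint's range is limited). The gripper opens to 93 mm and grips with 3 to 60 N. Pads are 15 mm wide; open, the fingers measure 128 mm over their backs; the gripper's body (75 mm by 188 mm) begins 65 mm behind the grasp point.
Start: joints at [-1.39, 0.351, 1.652, -0, 1.139, -0.085], TCP at [0.144, -0.531, 0.219] pointing down, gripper open.
Joint ranges: [-2.75, 2.75], [-0.79, 2.1], [0.01, 2.65], [-1.57, 4.71], [0.07, 3.14], [-2.87, 2.87]. Speed limits (rad/s): [2.22, 2.22, 2.79, 3.14, 3.14, 3.14].

INTERFACE

Orientations are given as a 3x3 rotation matrix whose columns are the frame's x, y, z axes.
In Python, from workcell import ctrl gives the robot as it stands.
- The arm moves only by the tool apply_moves, never from a script. Its argument "steps" is text: rows parted by semicolons, each of 7 numbers parted by spaces: the shift along the tool's x, y, z in cm, then the turn, a rotation vector about the tool's x, y, z in degrees, then the finger opening in cm, from 0 to 9.3. A call has 1 to 5 rows; each row shifts and turns the commanded pose from where the row before left it, along the tool's axes as they then stand; what a row does not reach is not made up. A row lasts 1/12 s, in which the tool goes at most 41.7 mm and 7.16 degrees, less where a joint would pass 70% of its speed; a pose out of reach is approached as far as the arm can. A call is refused whole if a number of a shift passes 4.17 or a number of a turn 7.16, either way. A call with a gripper value outside its range is refused whole. The fingers move at their own pace and stop on an object; "grip_force" is the grip in N (left out, the last holds). Time passes only in rows, so rows that do not move let the fingers close. It gives the time, the measured TCP pose, the force, the opening and the grip force at its end, in the units of the state.
- ctrl.get_state(): the state, without advancing time (a new reading comes with each control period).
- ctrl.get_image(name): name is "scene" or "top"; returns a dict with "img" (400x640x3 uint8, blue, green, red), "range_z" (400x640 float32, m along the optical axis (not along the pixel's ray), 0 where there is no reading), "camera_matrix" (3x3 intrinsics, pixels), "dist_coeffs" ([k1, k2, p1, p2, k3] as OpenCV has them; the pictures are not rectified), "position" and "attitude" of the camera in the world. Camera axes: x right, y up, looking along -z (the intrinsics and any distortion apply to the point x, -y, -z); pixel columns grow to the right and rows downward; lengths in m; the calibration is good to about 2 mm. A picture is of the moment at which its call begins.
- ctrl.close_job(): hands the job in; it is judged then, once.
Trained networks look in the newest picture that a camera, given by its name, has taken for a name from the list of things; names that differ only in an ending like _2 or _b are one class to them, and where a whole thing is asked for, a point or a joint stands for the part that bears it (a point fixed in the world has none). Each returns a list of dicts, best first, with "score" (0 to 1); they miss things now and then, are a little off and sometimes report something else, mostly with a low value. They report only what shows in the picture. A call takes as long as a camera call.
- ctrl.recognise(camera, label): "location" ([column, row] as shares, 0 to 1, of the picture: columns of its width, rows of its height, amid what is visible of it).
- ctrl.trace(camera, label): "region" (400x640 bool, what is visible of it) and "location" ([column, row] as shares, 0 to 1, of the picture: columns of its width, rows of its height, amid what is visible of it).
- ctrl.pinpoint(camera, label): "location" ([column, row] as shares, 0 to 1, of the picture: columns of its width, rows of its height: a listed point, or the origin of a listed thing).
The state is a dict: "clock": time; "joint_positions": joint angles; "qvel": joint speeds; "joint_torque": joint torques, N m; "eef_pos": TCP position; "ee_rot": TCP orientation; "contact_force": force on the tool from outside, world axes, zero at the start; "ft_torque": the same for the moment, N m; "gripper_width": finger opening in m; "grip_force": force on a finger pad.
Only numpy, scipy, OpenCV 4.12 (cv2) and the standard library are available. Lean on these libraries where they do the work, as an engineer would, in place of code of your own. Each camera call takes 0.05 s, during which the arm holds its last target. There are 200 camera calls.

TASK

Pack the two flat bars for dispatch: they lie at the bottom of the two lanes of the aluminium bar stand, each under a short offcut of silver slotted profile. First lay both offcuts aside, flat on the black rubber mat; then lay each bar in the slot of the wooden shipping cradle that is made for its length, the dark steel bar in the long slot and the brass bar in the short one; and only when both bars are packed put each offcut back, lengthwise, in the very lane of the stand it came from, where you found it. Leave the small carton, the mug and the roll of tape alone.

Things in the scene. Friction and masses are not known exactly. Their poses are not given: they have to be found in the camera images.
- steel_bar: dark flat steel bar, 25 wide x 260 long x 8 mm thick, about 0.4 kg; lies flat at the bottom of one lane of the bar stand (which lane varies), under an offcut. Origin: centre of its underside. Its y axis runs along its length, z up.
- brass_bar: yellow brass flat bar, 25 wide x 180 long x 8 mm thick, about 0.3 kg; lies flat at the bottom of the other lane of the bar stand, under an offcut. Origin: centre of its underside. Its y axis runs along its length, z up.
- long_offcut: longer offcut of silver slotted aluminium profile, 30 wide x 130 long x 30 mm high, about 0.12 kg; lies lengthwise on top of one of the bars in the stand (which lane varies). Origin: centre of its underside. Its y axis runs along its length, z up.
- short_offcut: shorter offcut of silver slotted aluminium profile, 30 wide x 110 long x 30 mm high, about 0.10 kg; lies lengthwise on top of the other bar in the stand. Origin: centre of its underside. Its y axis runs along its length, z up.
- bar_stand: two-lane aluminium bar stand, fixed, 152 x 96, 80 mm high. Origin: centre of its underside; y along the lanes, x across, z up. Lane centres at x = +40 and -40 mm, 46 mm clear between upright posts (tops at z 80). Two cross members 16 mm wide at y = +40 and -40, tops at z 35; between them only a flat tie (8 mm high). Undersides: bar at z 35, offcut on a bar 43, offcut with the bar gone 35.
- cradle: wooden shipping cradle, fixed. Origin: centre of its underside; y along the slots, x across, z up. Board 156 x 304 x 9 mm. Long slot (steel bar) at x = +38, 280 mm between end blocks (40 high); short slot (brass) at x = -38, 200 mm; both centred at y = 0. Bars rest in 43 mm wide notches of two battens (26 wide, at y = +60 and -60): notch floor at z 28, cheeks to z 44.
- mat: black rubber mat, fixed to the worktop, 150 (x) x 180 (y) x 3 mm: the side area for both offcuts. Origin: centre of its underside, z up.
- carton: small closed brown carton with a white label, standing on the worktop just beyond the work, 66 x 71 x 90 mm high; leave it. Origin: centre of its underside.
- mug: white mug with green print, 82 x 112 x 94 mm; leave it. Origin: centre of its underside.
- tape: small roll of black tape lying flat, 51 x 48 x 19 mm; leave it. Origin: centre of its underside.

How it is judged:
On the way, in this order (a step that is already met when the one before it is completed fails the run):
1. both offcuts lie flat on the black mat (x of long_offcut in the frame of mat between -0.08 and 0.08 m and y of long_offcut in the frame of mat between -0.09 and 0.09 m and z of long_offcut in the frame of mat between 0 and 0.007 m and angle between each of long_offcut, short_offcut's own z axis and vertical below 0.1 rad and x of short_offcut in the frame of mat between -0.08 and 0.08 m and y of short_offcut in the frame of mat between -0.09 and 0.09 m and z of short_offcut in the frame of mat between 0 and 0.007 m), for 0.2 s.
2. both bars lie in their slots of the cradle while both offcuts are still on the mat (all of step 1 and x of steel_bar in the frame of cradle between 0.025 and 0.051 m and y of steel_bar in the frame of cradle between -0.014 and 0.014 m and z of steel_bar in the frame of cradle between 0.024 and 0.032 m and angle between the y axis of each of steel_bar, brass_bar and the y axis of cradle, either way round below 0.15 rad and angle between each of steel_bar, brass_bar's own z axis and vertical below 0.08 rad and x of brass_bar in the frame of cradle between -0.051 and -0.025 m and y of brass_bar in the frame of cradle between -0.014 and 0.014 m and z of brass_bar in the frame of cradle between 0.024 and 0.032 m), for 0.2 s.
At the end, for the whole second after the job is handed in: Steel bar flat in the long slot, brass bar flat in the short slot (within 13 mm sideways, 14 mm lengthwise, 0.15 rad); each offcut flat on the stand's cross members in the lane where it started, within 27 mm of its starting place and 0.2 rad of the lane; all four at rest (x of steel_bar in the frame of cradle between 0.025 and 0.051 m and y of steel_bar in the frame of cradle between -0.014 and 0.014 m and z of steel_bar in the frame of cradle between 0.024 and 0.032 m and angle between the y axis of each of steel_bar, brass_bar and the y axis of cradle, either way round below 0.15 rad and angle between each of steel_bar, brass_bar, long_offcut, short_offcut's own z axis and vertical below 0.08 rad and x of brass_bar in the frame of cradle between -0.051 and -0.025 m and y of brass_bar in the frame of cradle between -0.014 and 0.014 m and z of brass_bar in the frame of cradle between 0.024 and 0.032 m and distance of each of long_offcut, short_offcut from where it was at the start of the episode below 0.027 m and z of long_offcut in the frame of bar_stand between 0.031 and 0.039 m and angle between the y axis of each of long_offcut, short_offcut and the y axis of bar_stand, either way round below 0.2 rad and z of short_offcut in the frame of bar_stand between 0.031 and 0.039 m and linear speed of each of steel_bar, brass_bar, long_offcut, short_offcut below 0.02 m/s and angular speed of each of steel_bar, brass_bar, long_offcut, short_offcut below 0.2 rad/s); the robot touches nothing.
It fails at once if the small carton, the mug or the roll of tape is moved by more than 20 mm or knocked over (distance of any of carton, mug, tape from where it was at the start of the episode above 0.02 m or angle between any of carton, mug, tape's own z axis and vertical above 0.3 rad).
It also fails if it takes over 131 s, if anything falls off the work surface, if the arm or the gripper's body presses on something with over 40 N, if the wrist force passes 120 N, or if a joint passes its speed limit or range.

## Working session

There is one attempt and no reset: what is moved stays moved. The work goes in short steps, Python scripts to look and compute and a tool call to move; the robot and the scene stay as the last step left them, time stands still between calls to the robot, and variables do not carry over. Pictures are saved under pics/ and viewed, at most 14 in all, crops included, and the job is handed in when it is done.

Besides the shell and the picture viewer there is one more tool, called after ">>>" by a JSON object that holds its "method" and its "body". apply_moves: Moves the arm, as the interface text tells. Its arguments: {"type":"object","properties":{"steps":{"type":"string"},"grip_force":{"type":"number"}},"required":["steps"]}

```bash
mkdir -p pics; ls; cat > h.py <<'E'
import numpy as np, cv2
from workcell import ctrl
def grab(n):
    d=ctrl.get_image(n); return d
def cloud(d):
    K=np.array(d["camera_matrix"]);D=np.array(d["dist_coeffs"],float)
    h,w=d["range_z"].shape
    u,v=np.meshgrid(np.arange(w),np.arange(h))
    p=cv2.undistortPoints(np.stack([u,v],-1).reshape(-1,1,2).astype(np.float32),K,D).reshape(h,w,2)
    z=d["range_z"]
    P=np.stack([p[...,0]*z,-p[...,1]*z,-z],-1)
    W=P@np.array(d["attitude"]).T+np.array(d["position"])
    W[z<=0]=np.nan
    return W
E
python3 - <<'E'
from h import *
s=ctrl.get_state(); print(s, ctrl.grip_depth)
for n in("scene","top"):
    d=grab(n); cv2.imwrite(f"pics/{n}0.png",d["img"]); print(n,d["position"],np.round(d["attitude"],3).tolist(),(d["range_z"]>0).mean(), d["dist_coeffs"])
    W=cloud(d); np.savez(f"{n}0.npz",W=W,img=d["img"])
    for l in("bar_stand","cradle","mat","steel_bar","brass_bar","long_offcut","short_offcut","carton","mug","tape"):
        r=ctrl.trace(n,l)
        for q in r[:2]:
            m=q["region"]; P=W[m]; P=P[~np.isnan(P[:,0])]
            print(l,round(q["score"],2),np.round(np.array(q["location"])*[640,400]),m.sum(), np.round(np.percentile(P,[3,50,97],axis=0),3).tolist() if len(P) else None)
E
```

```text
pics
{'clock': 0.0, 'joint_positions': array([-1.38961403e+00,  3.51218487e-01,  1.65241706e+00, -2.72590903e-05,
        1.13907619e+00, -8.46065641e-02]), 'qvel': array([-0.00063352,  0.00013915,  0.00014473, -0.00063512,  0.00041586,
        0.00046798]), 'joint_torque': array([ 2.43759801e-03, -4.97318101e+01, -2.85255414e+01,  7.00534671e-02,
        2.57215655e-02, -1.02429108e-04]), 'eef_pos': array([ 0.1444227 , -0.53035221,  0.21811382]), 'ee_rot': array([[ 9.64882600e-01,  2.62681398e-01, -2.26002234e-04],
       [ 2.62681486e-01, -9.64881980e-01,  1.09629831e-03],
       [ 6.99116891e-05, -1.11716576e-03, -9.99999374e-01]]), 'contact_force': array([-0.99462734, -0.38002477,  0.23584463]), 'ft_torque': array([-0.03418228,  0.01061087,  0.01225578]), 'grip_force': 0.0, 'gripper_width': 0.0929209251135524} -0.0188
scene [-0.18916714  0.82829734  0.9175167 ] [[-0.744, 0.396, -0.538], [-0.669, -0.434, 0.604], [0.006, 0.809, 0.588]] 0.99586328125 [-0.04604337  0.          0.          0.          0.        ]
bar_stand 0.6 [340. 244.] 443 [[0.418, -0.057, 0.002], [0.438, 0.007, 0.
[... 1613 characters left out ...]
]]
brass_bar 0.39 [382. 221.] 1564 [[0.38, -0.322, -0.004], [0.461, -0.253, 0.003], [0.546, -0.184, 0.01]]
long_offcut 0.82 [334. 224.] 269 [[0.403, -0.077, 0.044], [0.463, -0.057, 0.071], [0.524, -0.038, 0.078]]
short_offcut 0.67 [311. 217.] 230 [[0.43, 0.005, 0.003], [0.477, 0.024, 0.07], [0.531, 0.043, 0.078]]
carton 0.61 [360. 152.] 376 [[0.701, -0.188, -0.001], [0.733, -0.152, 0.089], [0.772, -0.115, 0.095]]
mug 0.81 [448. 222.] 423 [[0.423, -0.548, 0.024], [0.458, -0.518, 0.038], [0.49, -0.462, 0.094]]
mug 0.55 [312. 216.] 210 [[0.43, 0.005, 0.059], [0.478, 0.024, 0.07], [0.527, 0.04, 0.078]]
tape 0.53 [207. 225.] 71 [[0.433, 0.452, -0.001], [0.452, 0.471, 0.016], [0.47, 0.497, 0.023]]
```

```bash
python3 - <<'E'
from h import *
im=cv2.imread("pics/top0.png"); c=cv2.resize(im[150:290,180:420],None,fx=3.3,fy=3.3,interpolation=cv2.INTER_CUBIC); cv2.imwrite("pics/top0c.png",c); print(c.shape)
im=cv2.imread("pics/scene0.png"); c=cv2.resize(im[130:330,220:480],None,fx=3,fy=3,interpolation=cv2.INTER_CUBIC); cv2.imwrite("pics/sc0c.png",c)
for n in("top","scene"):
    W=np.load(n+"0.npz")["W"]
    def rect(name,x0,x1,y0,y1,z0,z1):
        P=W.reshape(-1,3); m=(P[:,0]>x0)&(P[:,0]<x1)&(P[:,1]>y0)&(P[:,1]<y1)&(P[:,2]>z0)&(P[:,2]<z1)
        Q=P[m]
        if len(Q)<5: print(n,name,"none");return
        r=cv2.minAreaRect(Q[:,:2].astype(np.float32)); lo=np.percentile(Q,2,axis=0);hi=np.percentile(Q,98,axis=0)
        print(n,name,len(Q),np.round(r[0],4),np.round(r[1],3),round(r[2],1),"z",round(np.median(Q[:,2]),4),np.round((lo+hi)/2,4)[:2],np.round(hi-lo,3)[:2])
    rect("longoff",.38,.56,-.1,-.012,.062,.085)
    rect("shortoff",.38,.56,-.012,.08,.062,.085)
    rect("barL end near",.33,.40,-.012,.08,.034,.054)
    rect("barL far",.55,.64,-.012,.08,.034,.054)
    rect("barL all",.33,.64,-.0,.06,.034,.054)
    rect("barR all",.33,.64,-.09,-.02,.034,.054)
    rect("cradle all",.28,.7,.14,.38,.005,.06)
    rect("cradle blocks",.28,.7,.14,.38,.034,.06)
    rect("mat",.33,.6,-.36,-.15,-.003,.012)
    rect("mug",.3,.6,-.6,-.4,.02,.12)
    rect("carton",.6,.9,-.3,0,.07,.12)
    rect("standposts",.38,.56,-.12,.12,.076,.09)
E
```

```text
(462, 792, 3)
top longoff 246 [ 0.4659 -0.0553] [0.059 0.13 ] 79.4 z 0.0718 [ 0.4653 -0.0574] [0.124 0.047]
top shortoff 219 [0.4804 0.0238] [0.059 0.109] 81.7 z 0.0711 [0.4805 0.0235] [0.101 0.045]
top barL end near 75 [0.3764 0.0436] [0.025 0.047] 80.5 z 0.0432 [0.376  0.0427] [0.044 0.028]
top barL far 95 [0.5797 0.0071] [0.025 0.06 ] 79.9 z 0.043 [0.5796 0.0081] [0.056 0.028]
top barL all 240 [0.4811 0.0294] [0.254 0.056] 0.2 z 0.0423 [0.4804 0.0291] [0.246 0.054]
top barR all 103 [ 0.4711 -0.0573] [0.177 0.067] 3.1 z 0.0406 [ 0.473  -0.0558] [0.174 0.059]
top cradle all 2897 [0.491  0.2587] [0.419 0.237] 0.7 z 0.0108 [0.5138 0.2643] [0.361 0.196]
top cradle blocks 349 [0.5188 0.2627] [0.37  0.152] 9.9 z 0.0414 [0.5085 0.2624] [0.352 0.175]
top mat 2815 [ 0.4659 -0.2556] [0.268 0.209] 0.0 z 0.0017 [ 0.4658 -0.2554] [0.259 0.2  ]
top mug 441 [ 0.4531 -0.5025] [0.08  0.102] 20.8 z 0.0422 [ 0.4567 -0.5001] [0.073 0.098]
top carton 309 [ 0.7401 -0.155 ] [0.069 0.067] 64.1 z 0.09 [ 0.7392 -0.1536] [0.073 0.076]
top standposts 70 [ 0.4749 -0.0152] [0.141 0.125] 79.2 z 0.0781 [ 0.4699 -
[... 383 characters left out ...]
02] [0.055 0.03 ]
scene barL all 428 [0.4814 0.0297] [0.058 0.259] 89.5 z 0.0436 [0.4799 0.0305] [0.248 0.057]
scene barR all 258 [ 0.4732 -0.0502] [0.059 0.18 ] 89.0 z 0.0438 [ 0.4721 -0.0498] [0.174 0.049]
scene cradle all 4873 [0.5167 0.2508] [0.383 0.233] 4.5 z 0.0111 [0.5097 0.2654] [0.361 0.181]
scene cradle blocks 694 [0.517  0.2632] [0.373 0.152] 8.9 z 0.0413 [0.5065 0.2666] [0.356 0.174]
scene mat 1729 [ 0.4802 -0.2552] [0.209 0.239] 90.0 z 0.0025 [ 0.4909 -0.2539] [0.209 0.2  ]
scene mug none
scene carton 287 [ 0.7389 -0.1508] [0.072 0.071] 64.0 z 0.0896 [ 0.7386 -0.148 ] [0.08  0.078]
scene standposts 81 [ 0.4704 -0.0115] [0.142 0.129] 80.9 z 0.0772 [ 0.4709 -0.0106] [0.114 0.146]
```

View pics/top0c.png

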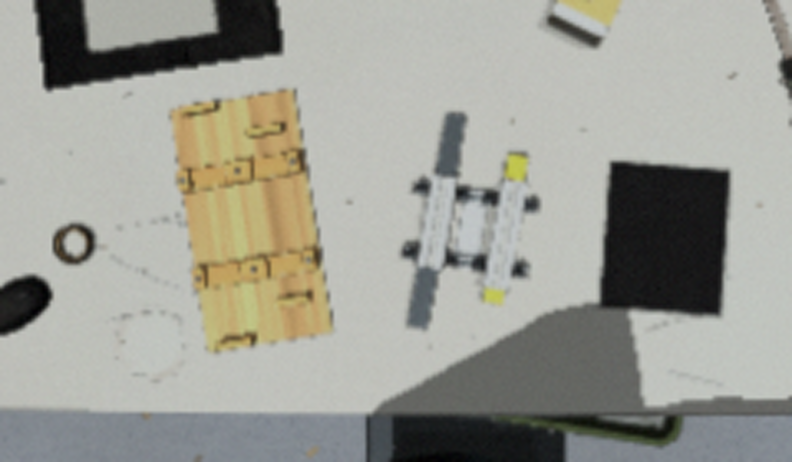

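View pics/sc0c.png

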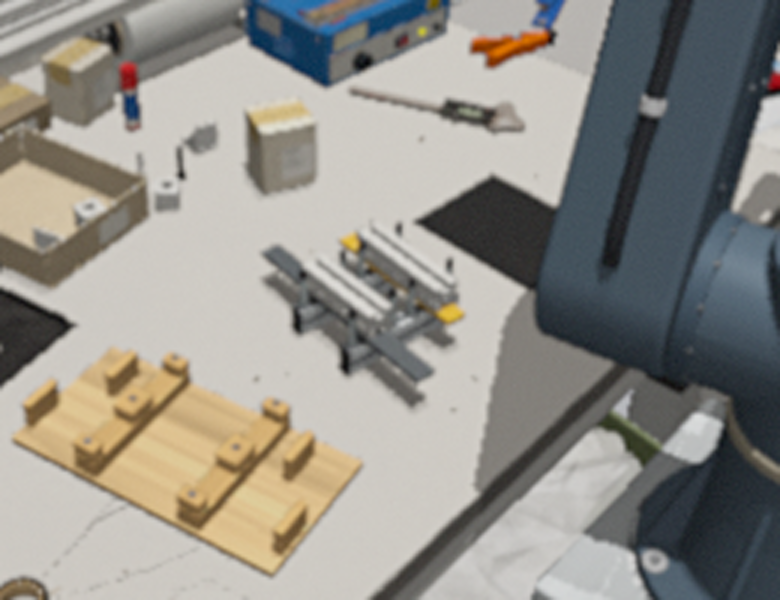

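The crops show the dark steel bar in the left lane under the short offcut, at about (440,220) in the top crop, and brass in the right lane under the long offcut at (508,225). The long cradle slot is the outer left one, with end blocks at (200,106) and (237,341). The mat is clear at (665,238).

```bash
cat >> h.py <<'E'
import math
def togo(x,y,z,yaw):
    s=ctrl.get_state(); R=np.array(s["ee_rot"]); p=np.array(s["eef_pos"])
    c,n=math.cos(yaw),math.sin(yaw)
    T=np.array([[c,n,0],[n,-c,0],[0,0,-1.]])
    rv=cv2.Rodrigues(R.T@T)[0].ravel()
    print("togo cm in current axes",np.round(R.T@(np.array([x,y,z])-p)*100,2),"in target axes",np.round(T.T@(np.array([x,y,z])-p)*100,2),"turn deg",np.round(np.degrees(rv),2))
E
python3 - <<'E'
from h import *
for n in("top","scene"):
    W=np.load(n+"0.npz")["W"]; P=W.reshape(-1,3)
    m=(P[:,0]>.31)&(P[:,0]<.7)&(P[:,1]>.15)&(P[:,1]<.37)&(P[:,2]>.03)&(P[:,2]<.06)
    img=np.zeros(W.shape[:2],np.uint8); img.reshape(-1)[m]=255
    k,l,st,c=cv2.connectedComponentsWithStats(img,connectivity=8)
    for i in range(1,k):
        Q=W[l==i]
        if len(Q)>4: print(n,len(Q),np.round(Q.mean(0),4),np.round(np.ptp(Q,axis=0),3))
    m=(P[:,0]>.31)&(P[:,0]<.68)&(P[:,1]>.15)&(P[:,1]<.37)&(P[:,2]>.0055)&(P[:,2]<.014)
    img[:]=0; img.reshape(-1)[m]=255; img=cv2.morphologyEx(img,cv2.MORPH_OPEN,np.ones((3,3)))
    k,l,st,c=cv2.connectedComponentsWithStats(img)
    Q=W[l>0]; r=cv2.minAreaRect(Q[:,:2].astype(np.float32)); print("board",len(Q),np.round(r[0],4),np.round(r[1],4),round(r[2],1))
d=grab("top"); W=cloud(d); hs=cv2.cvtColor(d["img"],cv2.COLOR_BGR2HSV)
m=(hs[...,2]<60)&(np.abs(W[...,2])<.015)&(W[...,0]>.35)&(W[...,0]<.57)&(W[...,1]<-.15)&(W[...,1]>-.36)
Q=W[m]; r=cv2.minAreaRect(Q[:,:2].astype(np.float32)); print("mat",len(Q),r)
m=(hs[...,0]>20)&(hs[...,0]<35)&(hs[...,1]>130)&(W[...,2]>.03)&(W[...,2]<.055)&(W[...,1]<0)&(W[...,0]<.6)&(W[...,0]>.35)
Q=W[m]; r=cv2.minAreaRect(Q[:,:2].astype(np.float32)); print("brass",len(Q),r)
togo(.466,-.0525,.20,np.radians(-10.2))
E
```

```text
top 32 [0.684  0.3474 0.0357] [0.017 0.03  0.012]
top 32 [0.617  0.3179 0.039 ] [0.012 0.044 0.014]
top 29 [0.5911 0.2342 0.0388] [0.016 0.039 0.012]
top 42 [0.5506 0.2067 0.0388] [0.028 0.04  0.019]
top 66 [0.5406 0.2631 0.0408] [0.028 0.049 0.021]
top 27 [0.5285 0.3325 0.042 ] [0.024 0.018 0.019]
top 6 [0.5284 0.3053 0.0333] [0.012 0.009 0.007]
top 28 [0.4339 0.1786 0.0421] [0.024 0.017 0.014]
top 73 [0.4215 0.2491 0.0407] [0.028 0.061 0.02 ]
top 28 [0.4128 0.3094 0.0399] [0.024 0.023 0.017]
top 6 [0.4266 0.2008 0.0322] [0.004 0.016 0.003]
top 29 [0.3843 0.1995 0.0396] [0.016 0.04  0.016]
top 30 [0.3348 0.2684 0.04  ] [0.013 0.043 0.013]
board 485 [0.4857 0.2602] [0.2785 0.1537] 12.6
scene 61 [0.5902 0.24   0.0377] [0.014 0.044 0.015]
scene 59 [0.5503 0.2044 0.0405] [0.026 0.018 0.02 ]
scene 55 [0.6817 0.3485 0.036 ] [0.023 0.03  0.01 ]
scene 66 [0.6148 0.3191 0.0373] [0.02  0.044 0.014]
scene 120 [0.5389 0.2698 0.041 ] [0.032 0.049 0.018]
scene 58 [0.4323 0.1835 0.0411] [0.025 0.018 0.018]
scene 63 [0.3838 0.204  0.0382] [0.019 0.044 0.014]
scene 70 [0.5254 0.3339 0.0402] [0.029 0.03  0.017]
scene 135 [0.4204 0.2488 0.0405] [0.033 0.06  0.019]
scene 79 [0.4094 0.3151 0.0402] [0.029 0.029 0.017]
scene 68 [0.3311 0.2723 0.0386] [0.016 0.042 0.013]
board 2687 [0.4818 0.2577] [0.3077 0.1602] 10.2
mat 1543 ((0.46214139461517334, -0.2533000111579895), (0.14637736976146698, 0.17557430267333984), 85.28146362304688)
brass 42 ((0.4747565686702728, -0.05871538817882538), (0.020034248009324074, 0.17307378351688385), 82.2317886352539)
togo cm in current axes [ 43.58 -37.69   1.86] in target axes [ 23.17 -52.75   1.86] turn deg [-0.    0.   25.43]
```

>>> {"method": "apply_moves", "body": {"steps": "3 -2.6 0 0 0 6.36 5.5; 2.7 -2.9 0 0 0 6.36 5.5; 2.4 -3.2 0 0 0 6.36 5.5; 2 -3.4 0 0 0 6.36 5.5; 1.6 -3.7 0 0 0 0 5.5", "grip_force": 30}}

```text
clock: 1.57
eef_pos: [0.2565, -0.3642, 0.2187]
ee_rot: [[0.983, -0.185, 0.0], [-0.185, -0.983, -0.0], [0.0, 0.0, -1.0]]
contact_force: [1.6, -0.3, -0.6]
gripper_width: 0.0644
grip_force: 0.0
```

>>> {"method": "apply_moves", "body": {"steps": "1.6 -3.7 0 0 0 0 5.5; 1.6 -3.7 0 0 0 0 5.5; 1.6 -3.7 0 0 0 0 5.5; 1.6 -3.7 0 0 0 0 5.5; 1.6 -3.7 0 0 0 0 5.5"}}

```text
clock: 1.98
eef_pos: [0.3682, -0.196, 0.2189]
ee_rot: [[0.984, -0.178, 0.001], [-0.178, -0.984, -0.0], [0.001, 0.0, -1.0]]
contact_force: [1.5, 0.1, 0.3]
gripper_width: 0.0548
grip_force: 0.0
```

```bash
python3 -c "
from h import *
togo(.466,-.053,.20,np.radians(-10.2))"
```

```text
togo cm in current axes [  7.09 -15.81   1.89] in target axes [  7.1  -15.81   1.89] turn deg [ 0.02 -0.04 -0.03]
```

>>> {"method": "apply_moves", "body": {"steps": "1.7 -3.7 1 0 0 0 5.5; 1.7 -3.7 1 0 0 0 5.5; 1.7 -3.7 1 0 0 0 5.5; 1.3 -3.3 1 0 0 0 5.5; 0 0 0 0 0 0 5.5"}}

```text
clock: 2.4
eef_pos: [0.457, -0.0638, 0.1773]
ee_rot: [[0.985, -0.173, -0.001], [-0.173, -0.985, 0.001], [-0.001, -0.001, -1.0]]
contact_force: [0.1, -0.9, -0.2]
gripper_width: 0.0553
grip_force: 0.0
```

```bash
python3 -c "
from h import *
togo(.466,-.053,.047,np.radians(-10.2))"
```

```text
togo cm in current axes [ 0.72 -1.21 13.03] in target axes [ 0.69 -1.22 13.03] turn deg [-0.06  0.08  0.22]
```

>>> {"method": "apply_moves", "body": {"steps": "0.7 -1.2 2.5 0 0 0 5.5; 0 0 3 0 0 0 5.5; 0 0 2.5 0 0 0 5.5; 0 0 0 0 0 0 5.5; 0 0 0 0 0 0 5.5"}}

```text
clock: 2.82
eef_pos: [0.4641, -0.0577, 0.0987]
ee_rot: [[0.984, -0.178, -0.002], [-0.178, -0.984, 0.0], [-0.002, -0.0, -1.0]]
contact_force: [-0.3, 0.8, -0.8]
gripper_width: 0.0548
grip_force: 0.0
```

```bash
python3 -c "
from h import *
togo(.466,-.053,.047,np.radians(-10.2))"
```

```text
togo cm in current axes [ 0.12 -0.5   5.17] in target axes [ 0.11 -0.5   5.17] turn deg [-0.    0.12 -0.03]
```

>>> {"method": "apply_moves", "body": {"steps": "0.1 -0.5 1 0 0 0 5.5; 0 0 2 0 0 0 5.5; 0 0 2 0 0 0 5.5; 0 0 0 0 0 0 5.5; 0 0 0 0 0 0 5.5"}}

```text
clock: 3.23
eef_pos: [0.4667, -0.0528, 0.0494]
ee_rot: [[0.984, -0.177, 0.0], [-0.177, -0.984, 0.0], [0.0, -0.0, -1.0]]
contact_force: [-0.3, -0.0, 0.5]
gripper_width: 0.055
grip_force: 0.0
```

```bash
python3 - <<'E'
from h import *
togo(.466,-.053,.047,np.radians(-10.2))
d=grab("scene"); e=grab("top")
a=cv2.resize(d["img"][180:290,290:450],None,fx=3.6,fy=3.6,interpolation=cv2.INTER_CUBIC);cv2.imwrite("pics/g1.png",a)
togo(.466,-.053,.047,np.radians(-10.2))
E
```

```text
togo cm in current axes [-0.07  0.03  0.24] in target axes [-0.07  0.03  0.24] turn deg [-0.   -0.   -0.02]
togo cm in current axes [-0.13  0.03  0.32] in target axes [-0.13  0.03  0.32] turn deg [ 0.   -0.12 -0.01]
```

View pics/g1.png

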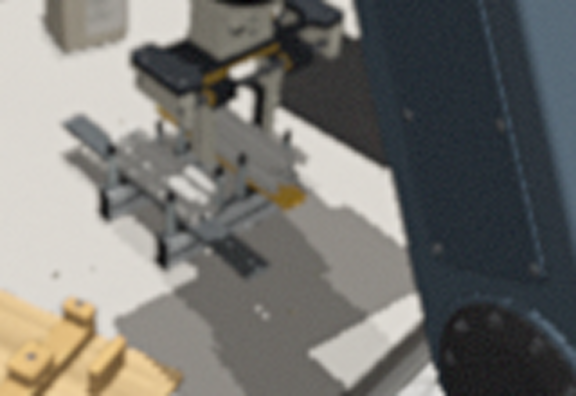

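The fingers straddle the long offcut, with finger tips at about (195,160) and (262,125). I'll close now.

>>> {"method": "apply_moves", "body": {"steps": "0 0 0.25 0 0 0 2.5; 0 0 0 0 0 0 2.5; 0 0 0 0 0 0 2.5; 0 0 0 0 0 0 2.5; 0 0 0 0 0 0 2.5", "grip_force": 30}}

```text
clock: 3.75
eef_pos: [0.4666, -0.0528, 0.0466]
ee_rot: [[0.984, -0.177, 0.0], [-0.177, -0.984, -0.0], [0.0, 0.0, -1.0]]
contact_force: [-1.6, -0.4, 3.6]
gripper_width: 0.0299
grip_force: 30.0
```

>>> {"method": "apply_moves", "body": {"steps": "0 0 -1 0 0 0 2.5; 0 0 -3 0 0 0 2.5; 0 0 -4 0 0 0 2.5; 0 0 -2.5 0 0 0 2.5; 0 0 0 0 0 0 2.5"}}

```text
clock: 4.17
eef_pos: [0.4687, -0.0532, 0.1566]
ee_rot: [[0.984, -0.177, 0.008], [-0.177, -0.984, -0.002], [0.008, 0.0, -1.0]]
contact_force: [0.5, -0.4, -0.7]
gripper_width: 0.0301
grip_force: 30.0
```

```bash
python3 -c "
from h import *
togo(.456,-.289,.15,np.radians(-10.2))"
```

```text
togo cm in current axes [ 2.92 23.44  0.69] in target axes [ 2.92 23.44  0.66] turn deg [ 0.01 -0.46 -0.01]
```

>>> {"method": "apply_moves", "body": {"steps": "0.5 3.7 0 0 0 0 2.5; 0.5 4 0 0 0 0 2.5; 0.5 4 0 0 0 0 2.5; 0.5 4 0 0 0 0 2.5; 0.5 4 0 0 0 0 2.5"}}

```text
clock: 4.58
eef_pos: [0.4553, -0.2527, 0.1512]
ee_rot: [[0.984, -0.177, -0.0], [-0.177, -0.984, 0.0], [-0.001, -0.0, -1.0]]
contact_force: [0.8, 0.3, -0.9]
gripper_width: 0.0297
grip_force: 30.0
```

>>> {"method": "apply_moves", "body": {"steps": "0.4 3 0 0 0 0 2.5; 0 0.7 1.5 0 0 0 2.5; 0 0 3 0 0 0 2.5; 0 0 3 0 0 0 2.5; 0 0 0 0 0 0 2.5"}}

```text
clock: 5.0
eef_pos: [0.4506, -0.2864, 0.0715]
ee_rot: [[0.984, -0.178, -0.007], [-0.178, -0.984, 0.005], [-0.008, -0.004, -1.0]]
contact_force: [-1.4, 0.1, -1.9]
gripper_width: 0.0299
grip_force: 30.0
```

```bash
python3 -c "
from h import *
togo(.456,-.289,.007,np.radians(-10.2))"
```

```text
togo cm in current axes [0.62 0.18 6.45] in target axes [0.57 0.16 6.45] turn deg [-0.23  0.44 -0.05]
```

>>> {"method": "apply_moves", "body": {"steps": "0.3 0.1 2.5 0 0 0 2.5; 0 0 2 0 0 0 2.5; 0 0 1 0 0 0 2.5; 0 0 0.4 0 0 0 2.5; 0 0 0 0 0 0 2.5"}}

```text
clock: 5.42
eef_pos: [0.4563, -0.2896, 0.0176]
ee_rot: [[0.984, -0.177, -0.0], [-0.177, -0.984, 0.0], [-0.001, -0.0, -1.0]]
contact_force: [-0.3, -0.5, -0.8]
gripper_width: 0.0299
grip_force: 30.0
```

>>> {"method": "apply_moves", "body": {"steps": "0 0 0.2 0 0 0 2.5; 0 0 0.15 0 0 0 2.5; 0 0 0 0 0 0 2.5"}}

```text
clock: 5.67
eef_pos: [0.4566, -0.2899, 0.0145]
ee_rot: [[0.984, -0.177, 0.001], [-0.177, -0.984, -0.001], [0.001, 0.0, -1.0]]
contact_force: [-0.6, -0.0, -1.4]
gripper_width: 0.03
grip_force: 30.0
```

>>> {"method": "apply_moves", "body": {"steps": "0 0 0.4 0 0 0 2.5; 0 0 0.25 0 0 0 2.5; 0 0 0.1 0 0 0 2.5; 0 0 0 0 0 0 2.5"}}

```text
clock: 6.0
eef_pos: [0.4563, -0.2897, 0.0066]
ee_rot: [[0.984, -0.177, -0.0], [-0.177, -0.984, 0.0], [-0.0, -0.0, -1.0]]
contact_force: [-2.2, 1.2, 5.8]
gripper_width: 0.0294
grip_force: 30.0
```

Contact came at the expected height. I'll release, retreat and go to the short offcut.

>>> {"method": "apply_moves", "body": {"steps": "0 0 0 0 0 0 4.5; 0 0 0 0 0 0 4.5; 0 0 0 0 0 0 4.5; 0 0 -1 0 0 0 4.5; 0 0 -3 0 0 0 4.5"}}

```text
clock: 6.42
eef_pos: [0.4545, -0.2884, 0.0442]
ee_rot: [[0.984, -0.177, -0.005], [-0.177, -0.984, 0.004], [-0.005, -0.003, -1.0]]
contact_force: [-0.0, 0.1, -0.1]
gripper_width: 0.045
grip_force: 0.0
```

>>> {"method": "apply_moves", "body": {"steps": "0 0 -4 0 0 0 5; 0 0 -4 0 0 0 5.5; 0 -3 -2 0 0 0 5.5; 0 -4 0 0 0 0 5.5; 0 -4 0 0 0 0 5.5"}}

```text
clock: 6.83
eef_pos: [0.4764, -0.1809, 0.1486]
ee_rot: [[0.984, -0.179, 0.003], [-0.179, -0.984, -0.002], [0.004, 0.001, -1.0]]
contact_force: [1.2, -0.8, -0.5]
gripper_width: 0.055
grip_force: 0.0
```

```bash
python3 -c "
from h import *
togo(.4805,.0255,.15,np.radians(-10.2))"
```

```text
togo cm in current axes [ -3.29 -20.38  -0.17] in target axes [ -3.25 -20.39  -0.14] turn deg [ 0.06 -0.21 -0.13]
```

>>> {"method": "apply_moves", "body": {"steps": "-0.7 -4 0 0 0 0 5.5; -0.7 -4 0 0 0 0 5.5; -0.7 -4 0 0 0 0 5.5; -0.7 -4 0 0 0 0 5.5; -0.4 -3.5 0 0 0 0 5.5"}}

```text
clock: 7.25
eef_pos: [0.4782, 0.0184, 0.1471]
ee_rot: [[0.984, -0.177, 0.0], [-0.177, -0.984, 0.0], [0.0, -0.0, -1.0]]
contact_force: [0.9, -0.7, 0.3]
gripper_width: 0.0551
grip_force: 0.0
```

>>> {"method": "apply_moves", "body": {"steps": "0 -0.5 1 0 0 0 5.5; 0 0 2 0 0 0 5.5; 0 0 2 0 0 0 5.5; 0 0 0 0 0 0 5.5; 0 0 0 0 0 0 5.5"}}

```text
clock: 7.67
eef_pos: [0.4793, 0.0207, 0.0963]
ee_rot: [[0.984, -0.178, -0.002], [-0.178, -0.984, 0.0], [-0.002, 0.0, -1.0]]
contact_force: [0.5, -0.4, 0.7]
gripper_width: 0.0552
grip_force: 0.0
```

```bash
python3 -c "
from h import *
togo(.4805,.0255,.047,np.radians(-10.2))"
```

```text
togo cm in current axes [ 0.04 -0.49  4.93] in target axes [ 0.03 -0.49  4.93] turn deg [ 0.02  0.09 -0.03]
```

>>> {"method": "apply_moves", "body": {"steps": "0 -0.5 1 0 0 0 5.5; 0 0 2 0 0 0 5.5; 0 0 1.5 0 0 0 5.5; 0 0 0.45 0 0 0 5.5; 0 0 0 0 0 0 5.5"}}

```text
clock: 8.08
eef_pos: [0.4804, 0.026, 0.0465]
ee_rot: [[0.984, -0.178, -0.001], [-0.178, -0.984, 0.0], [-0.001, 0.0, -1.0]]
contact_force: [0.3, -0.6, 0.0]
gripper_width: 0.0551
grip_force: 0.0
```

>>> {"method": "apply_moves", "body": {"steps": "0 0 0 0 0 0 2.5; 0 0 0 0 0 0 2.5; 0 0 0 0 0 0 2.5; 0 0 0 0 0 0 2.5; 0 0 0 0 0 0 2.5"}}

```text
clock: 8.5
eef_pos: [0.481, 0.0259, 0.0474]
ee_rot: [[0.984, -0.177, 0.001], [-0.177, -0.984, -0.0], [0.001, -0.0, -1.0]]
contact_force: [-0.8, -0.9, 3.9]
gripper_width: 0.0298
grip_force: 29.9
```

```bash
python3 -c "
from h import *
togo(.4805,.0255,.047,np.radians(-10.2))"
```

```text
togo cm in current axes [-0.04  0.05  0.04] in target axes [-0.04  0.05  0.04] turn deg [-0.01 -0.06 -0.01]
```

>>> {"method": "apply_moves", "body": {"steps": "0 0 -1 0 0 0 2.5; 0 0 -3 0 0 0 2.5; 0 0 -4 0 0 0 2.5; 0 0.5 -2.5 0 0 0 2.5; 0.4 3 0 0 0 0 2.5"}}

```text
clock: 8.92
eef_pos: [0.4808, -0.0075, 0.1574]
ee_rot: [[0.985, -0.174, 0.008], [-0.174, -0.985, -0.0], [0.008, -0.001, -1.0]]
contact_force: [2.2, -1.2, -1.0]
gripper_width: 0.0299
grip_force: 29.9
```

>>> {"method": "apply_moves", "body": {"steps": "0.5 4 0 0 0 0 2.5; 0.5 4 0 0 0 0 2.5; 0.5 4 0 0 0 0 2.5; 0.5 4 0 0 0 0 2.5; 0.5 3.5 0 0 0 0 2.5"}}

```text
clock: 9.33
eef_pos: [0.4677, -0.2078, 0.1527]
ee_rot: [[0.984, -0.178, 0.0], [-0.178, -0.984, -0.0], [0.001, 0.0, -1.0]]
contact_force: [-0.1, 1.5, -1.4]
gripper_width: 0.0298
grip_force: 29.9
```

>>> {"method": "apply_moves", "body": {"steps": "0.2 1 1 0 0 0 2.5; 0 0 3 0 0 0 2.5; 0 0 3 0 0 0 2.5; 0 0 0 0 0 0 2.5; 0 0 0 0 0 0 2.5"}}

```text
clock: 9.75
eef_pos: [0.4679, -0.2149, 0.0815]
ee_rot: [[0.984, -0.177, -0.003], [-0.177, -0.984, 0.002], [-0.003, -0.001, -1.0]]
contact_force: [0.4, 0.5, -0.2]
gripper_width: 0.0299
grip_force: 29.9
```

```bash
python3 -c "
from h import *
togo(.468,-.218,.0074,np.radians(-10.2))"
```

```text
togo cm in current axes [0.08 0.31 7.41] in target axes [0.06 0.3  7.41] turn deg [-0.06  0.16  0.  ]
```

>>> {"method": "apply_moves", "body": {"steps": "0.1 0.3 2.5 0 0 0 2.5; 0 0 2.5 0 0 0 2.5; 0 0 1.3 0 0 0 2.5; 0 0 0.4 0 0 0 2.5; 0 0 0 0 0 0 2.5"}}

```text
clock: 10.17
eef_pos: [0.4696, -0.2187, 0.0157]
ee_rot: [[0.984, -0.177, 0.0], [-0.177, -0.984, -0.0], [0.001, 0.0, -1.0]]
contact_force: [-0.4, -0.1, -0.6]
gripper_width: 0.0298
grip_force: 29.9
```

>>> {"method": "apply_moves", "body": {"steps": "0 0 0.3 0 0 0 2.5; 0 0 0.25 0 0 0 2.5; 0 0 0.1 0 0 0 2.5; 0 0 0 0 0 0 2.5; 0 0 0 0 0 0 2.5"}}

```text
clock: 10.58
eef_pos: [0.4692, -0.2189, 0.0087]
ee_rot: [[0.984, -0.177, 0.0], [-0.177, -0.984, -0.0], [0.0, 0.0, -1.0]]
contact_force: [0.3, 0.2, -1.2]
gripper_width: 0.0299
grip_force: 29.9
```

>>> {"method": "apply_moves", "body": {"steps": "0 0 0.15 0 0 0 2.5; 0 0 0.08 0 0 0 2.5; 0 0 0 0 0 0 2.5"}}

```text
clock: 10.83
eef_pos: [0.4693, -0.219, 0.0073]
ee_rot: [[0.984, -0.177, 0.001], [-0.177, -0.984, -0.0], [0.001, 0.0, -1.0]]
contact_force: [-5.3, 2.3, 19.3]
gripper_width: 0.03
grip_force: 30.0
```

>>> {"method": "apply_moves", "body": {"steps": "0 0 0 0 0 0 4.5; 0 0 0 0 0 0 4.5; 0 0 0 0 0 0 4.5; 0 0 -1 0 0 0 4.5; 0 0 -3 0 0 0 4.5"}}

```text
clock: 11.25
eef_pos: [0.4671, -0.2178, 0.044]
ee_rot: [[0.984, -0.177, -0.005], [-0.177, -0.984, 0.003], [-0.006, -0.002, -1.0]]
contact_force: [-0.1, 0.5, -0.1]
gripper_width: 0.0449
grip_force: 0.0
```

>>> {"method": "apply_moves", "body": {"steps": "0 0 -3.5 0 0 0 4.5; 0 0 -3.5 0 0 0 4.5; 0 -1.5 0 0 0 0 4.5; 0 -4 0 0 0 0 4.5; 0 -4 0 0 0 0 4.5"}}

```text
clock: 11.67
eef_pos: [0.4861, -0.1251, 0.1173]
ee_rot: [[0.984, -0.18, 0.002], [-0.18, -0.984, -0.001], [0.002, 0.0, -1.0]]
contact_force: [0.1, -0.2, -0.5]
gripper_width: 0.045
grip_force: 0.0
```

```bash
python3 - <<'E'
from h import *
d=grab("top"); W=cloud(d); hs=cv2.cvtColor(d["img"],cv2.COLOR_BGR2HSV)
cv2.imwrite("pics/t2.png",cv2.resize(d["img"][150:290,180:420],None,fx=3.3,fy=3.3,interpolation=cv2.INTER_CUBIC))
e=grab("scene"); V=cloud(e)
for n,w in(("top",W),("scene",V)):
  P=w.reshape(-1,3)
  for nm,b in(("steel",(.33,.64,-.012,.08,.037,.054)),("brass",(.36,.58,-.09,-.02,.037,.054)),("long",(.38,.55,-.33,-.253,.02,.05)),("short",(.38,.55,-.253,-.18,.02,.05))):
    m=(P[:,0]>b[0])&(P[:,0]<b[1])&(P[:,1]>b[2])&(P[:,1]<b[3])&(P[:,2]>b[4])&(P[:,2]<b[5]); Q=P[m]
    if len(Q)>5:
        r=cv2.minAreaRect(Q[:,:2].astype(np.float32)); print(n,nm,len(Q),np.round(r[0],4),np.round(r[1],3),round(r[2],1),round(float(np.median(Q[:,2])),4))
togo(.472,-.054,.15,np.radians(-10.2))
E
```

```text
top steel 407 [0.4809 0.0231] [0.058 0.259] 81.7 0.0425
top brass 88 [ 0.477  -0.0422] [0.04  0.179] 74.8 0.0419
top long 231 [ 0.4555 -0.2878] [0.031 0.13 ] 80.1 0.0312
scene steel 524 [0.4824 0.0254] [0.066 0.262] 82.7 0.0432
scene brass 326 [ 0.4723 -0.0514] [0.063 0.182] 80.2 0.0434
scene long 84 [ 0.4916 -0.2922] [0.03  0.061] 74.5 0.0323
scene short 225 [ 0.4702 -0.2175] [0.034 0.114] 80.3 0.032
togo cm in current axes [-2.57 -6.4  -3.32] in target axes [-2.59 -6.38 -3.33] turn deg [-0.04 -0.    0.2 ]
```

View pics/t2.png

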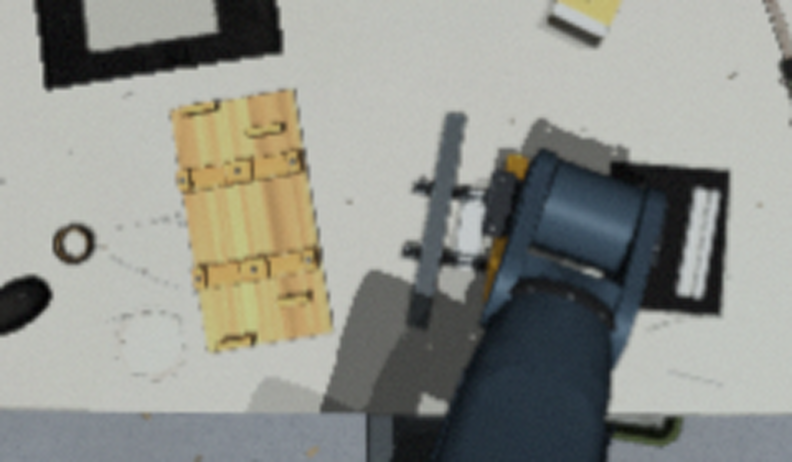

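Both offcuts lie on the mat: long at crop (698,243), and short under the arm with its top measured at z 0.032. The steel bar is uncovered at (438,220). Next is the brass bar.

>>> {"method": "apply_moves", "body": {"steps": "-1.3 -3.5 0 0 0 0 4.5; -1.2 -2.9 0 0 0 0 4.5; 0 0 1.5 0 0 0 4.5; 0 0 2.5 0 0 0 4.5; 0 0 0 0 0 0 4.5"}}

```text
clock: 12.18
eef_pos: [0.4708, -0.0575, 0.0737]
ee_rot: [[0.984, -0.177, -0.004], [-0.177, -0.984, 0.001], [-0.004, -0.0, -1.0]]
contact_force: [-0.9, 1.5, -0.8]
gripper_width: 0.0447
grip_force: 0.0
```

```bash
python3 -c "
from h import *
togo(.472,-.054,.022,np.radians(-10.2))"
```

```text
togo cm in current axes [ 0.07 -0.37  5.17] in target axes [ 0.05 -0.37  5.17] turn deg [-0.01  0.25  0.03]
```

>>> {"method": "apply_moves", "body": {"steps": "0 -0.4 0.8 0 0 0 4.5; 0 0 2 0 0 0 4.5; 0 0 1.5 0 0 0 4.5; 0 0 0.5 0 0 0 4.5; 0 0 0 0 0 0 4.5"}}

```text
clock: 12.6
eef_pos: [0.4732, -0.0542, 0.0278]
ee_rot: [[0.984, -0.178, -0.001], [-0.178, -0.984, 0.0], [-0.001, -0.0, -1.0]]
contact_force: [0.7, 0.4, 0.6]
gripper_width: 0.0453
grip_force: 0.0
```

>>> {"method": "apply_moves", "body": {"steps": "0 0 0.1 0 0 0 2; 0 0 0 0 0 0 2; 0 0 0 0 0 0 2; 0 0 0 0 0 0 2; 0 0 0 0 0 0 2", "grip_force": 40}}

```text
clock: 13.02
eef_pos: [0.4738, -0.0543, 0.0278]
ee_rot: [[0.984, -0.177, 0.001], [-0.177, -0.984, -0.0], [0.001, 0.0, -1.0]]
contact_force: [-1.0, -2.5, 6.5]
gripper_width: 0.0244
grip_force: 40.0
```

>>> {"method": "apply_moves", "body": {"steps": "0 0 -0.8 0 0 0 2; 0 0 -2 0 0 0 2; 0 0 -3 0 0 0 2; 0 0 -3 0 0 0 2; 0 0 -2 0 0 0 2"}}

```text
clock: 13.43
eef_pos: [0.4735, -0.0539, 0.1377]
ee_rot: [[0.984, -0.177, 0.001], [-0.177, -0.984, -0.0], [0.001, -0.0, -1.0]]
contact_force: [1.7, -0.5, -3.7]
gripper_width: 0.0241
grip_force: 40.0
```

```bash
python3 -c "
from h import *
togo(.4873,.2195,.12,np.radians(9.8))"
```

```text
togo cm in current axes [ -3.49 -27.15   1.76] in target axes [  6.02 -26.7    1.77] turn deg [  0.    -0.08 -20.01]
```

>>> {"method": "apply_moves", "body": {"steps": "-0.5 -3.5 0 0 0 -5 2; 0 -4 0 0 0 -5 2; 0.5 -4 0 0 0 -5 2; 0.8 -4 0 0 0 -5 2; 0.8 -4 0 0 0 0 2"}}

```text
clock: 13.85
eef_pos: [0.4889, 0.1444, 0.1355]
ee_rot: [[0.985, 0.175, 0.0], [0.175, -0.985, 0.0], [0.0, -0.0, -1.0]]
contact_force: [1.6, -0.8, -3.9]
gripper_width: 0.0245
grip_force: 40.0
```

```bash
python3 -c "
from h import *
togo(.4873,.2195,.09,np.radians(9.8))"
```

```text
togo cm in current axes [ 1.16 -7.42  4.55] in target axes [ 1.12 -7.43  4.55] turn deg [-0.01 -0.    0.28]
```

>>> {"method": "apply_moves", "body": {"steps": "0.7 -3.7 1 0 0 0 2; 0.4 -2.8 1.5 0 0 0 2; 0 0 1.5 0 0 0 2; 0 0 0 0 0 0 2; 0 0 0 0 0 0 2"}}

```text
clock: 14.27
eef_pos: [0.4881, 0.2081, 0.0948]
ee_rot: [[0.985, 0.17, -0.002], [0.17, -0.985, -0.001], [-0.002, 0.0, -1.0]]
contact_force: [0.2, 0.3, -3.5]
gripper_width: 0.0242
grip_force: 40.0
```

```bash
python3 - <<'E'
from h import *
togo(.4873,.2195,.0208,np.radians(9.8))
d=grab("top"); W=cloud(d); e=grab("scene"); V=cloud(e)
cv2.imwrite("pics/s3.png",cv2.resize(e["img"][190:340,210:410],None,fx=3.6,fy=3.6,interpolation=cv2.INTER_CUBIC))
for n,I,w in(("top",d,W),("scene",e,V)):
  hs=cv2.cvtColor(I["img"],cv2.COLOR_BGR2HSV)
  m=(w[...,2]>.07)&(w[...,2]<.125)&(hs[...,0]>18)&(hs[...,0]<35)&(hs[...,1]>110)&(w[...,1]>.12)&(w[...,1]<.33)
  Q=w[m]
  if len(Q)>5: r=cv2.minAreaRect(Q[:,:2].astype(np.float32)); print(n,len(Q),r,np.median(Q[:,2]))
E
```

```text
togo cm in current axes [ 0.13 -1.14  7.4 ] in target axes [ 0.11 -1.13  7.4 ] turn deg [0.02 0.13 0.02]
top 29 ((0.6863106489181519, 0.24725037813186646), (0.26467910408973694, 0.09465406835079193), 8.915120124816895) 0.10938103581611602
scene 194 ((0.44532105326652527, 0.20406055450439453), (0.09503836929798126, 0.025251714512705803), 6.097583770751953) 0.11113811929815226
```

View pics/s3.png

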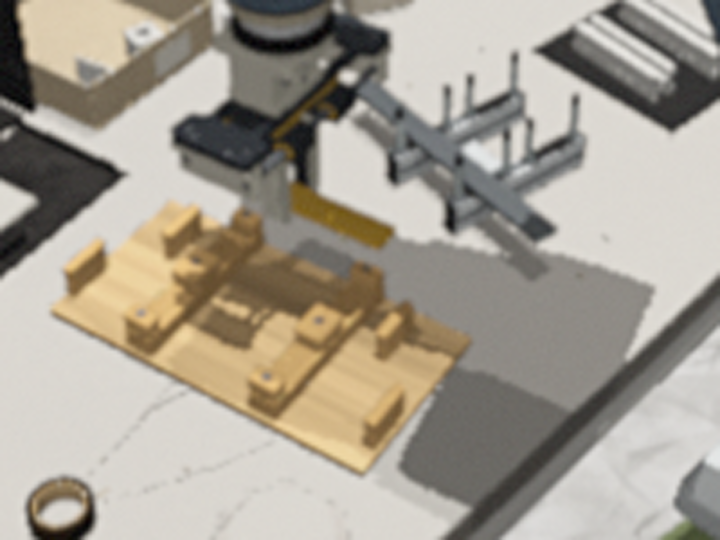

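The brass bar hangs level at (340,215), both offcuts are on the mat at upper right, and its near end sits 91 mm from the TCP, so the grip is centred. I'll lower it into the short slot.

>>> {"method": "apply_moves", "body": {"steps": "0 -1.1 1 0 0 0 2; 0 0 1.5 0 0 0 2; 0 0 1 0 0 0 2; 0 0 0 0 0 0 2; 0 0 0 0 0 0 2"}}

```text
clock: 14.78
eef_pos: [0.4868, 0.219, 0.0598]
ee_rot: [[0.986, 0.17, -0.001], [0.17, -0.986, -0.0], [-0.001, 0.0, -1.0]]
contact_force: [-0.8, -0.6, -5.2]
gripper_width: 0.0249
grip_force: 40.0
```

```bash
python3 -c "
from h import *
togo(.4873,.2195,.0208,np.radians(9.8))"
```

```text
togo cm in current axes [ 0.06 -0.04  3.9 ] in target axes [ 0.05 -0.04  3.9 ] turn deg [ 0.01  0.06 -0.04]
```

>>> {"method": "apply_moves", "body": {"steps": "0 0 1.2 0 0 0 2; 0 0 1.2 0 0 0 2; 0 0 0.8 0 0 0 2; 0 0 0.3 0 0 0 2; 0 0 0 0 0 0 2"}}

```text
clock: 15.2
eef_pos: [0.4864, 0.219, 0.0239]
ee_rot: [[0.985, 0.17, -0.002], [0.17, -0.985, -0.001], [-0.002, 0.0, -1.0]]
contact_force: [-0.2, 0.4, -4.3]
gripper_width: 0.0244
grip_force: 40.0
```

>>> {"method": "apply_moves", "body": {"steps": "0 0 0.25 0 0 0 2; 0 0 0.1 0 0 0 2; 0 0 0 0 0 0 2"}}

```text
clock: 15.45
eef_pos: [0.4871, 0.2193, 0.0216]
ee_rot: [[0.985, 0.17, 0.0], [0.17, -0.985, 0.0], [0.0, -0.0, -1.0]]
contact_force: [-0.3, 0.6, -3.7]
gripper_width: 0.0247
grip_force: 40.0
```

>>> {"method": "apply_moves", "body": {"steps": "0 0 0.1 0 0 0 2; 0 0 0 0 0 0 2; 0 0 0 0 0 0 2"}}

```text
clock: 15.7
eef_pos: [0.4873, 0.2193, 0.0208]
ee_rot: [[0.985, 0.17, 0.001], [0.17, -0.985, 0.0], [0.001, -0.0, -1.0]]
contact_force: [-0.4, 0.8, -1.6]
gripper_width: 0.0245
grip_force: 40.0
```

>>> {"method": "apply_moves", "body": {"steps": "0 0 0.05 0 0 0 4; 0 0 0 0 0 0 4; 0 0 0 0 0 0 4; 0 0 -0.8 0 0 0 4; 0 0 -2.5 0 0 0 4.5"}}

```text
clock: 16.12
eef_pos: [0.4854, 0.2186, 0.0514]
ee_rot: [[0.985, 0.17, -0.005], [0.17, -0.985, -0.002], [-0.005, 0.001, -1.0]]
contact_force: [-0.2, -0.4, -0.6]
gripper_width: 0.0428
grip_force: 0.0
```

>>> {"method": "apply_moves", "body": {"steps": "0 0 -3 0 0 0 4.5; 0 0 -3 0 0 0 4.5; 0 2 -1 0 0 0 4.5; 0 4 0 0 0 0 4.5; 0 4 0 0 0 0 4.5"}}

```text
clock: 16.53
eef_pos: [0.5045, 0.1203, 0.1248]
ee_rot: [[0.985, 0.173, 0.003], [0.173, -0.985, 0.0], [0.003, 0.0, -1.0]]
contact_force: [0.4, 0.4, -0.3]
gripper_width: 0.045
grip_force: 0.0
```

```bash
python3 -c "
from h import *
togo(.481,.0263,.11,np.radians(-10.2))"
```

```text
togo cm in current axes [-3.94  8.85  1.47] in target axes [-0.65  9.67  1.48] turn deg [-0.03 -0.16 20.14]
```

>>> {"method": "apply_moves", "body": {"steps": "-1.5 3.4 0 0 0 6.7 4.5; -1 2.8 0 0 0 6.7 4.5; -0.5 2.5 0 0 0 6.7 4.5; 0 0 1 0 0 0 4.5; 0 0 0 0 0 0 4.5"}}

```text
clock: 16.95
eef_pos: [0.4794, 0.0307, 0.1125]
ee_rot: [[0.984, -0.18, -0.001], [-0.18, -0.984, 0.0], [-0.001, 0.0, -1.0]]
contact_force: [-0.3, -0.7, -1.2]
gripper_width: 0.0449
grip_force: 0.0
```

```bash
python3 - <<'E'
from h import *
togo(.481,.0263,.025,np.radians(-10.2))
d=grab("top"); W=cloud(d)
cv2.imwrite("pics/t4.png",cv2.resize(d["img"][150:290,180:420],None,fx=3.3,fy=3.3,interpolation=cv2.INTER_CUBIC))
hs=cv2.cvtColor(d["img"],cv2.COLOR_BGR2HSV); w=W
e=grab("scene"); V=cloud(e)
for n,w in(("top",W),("scene",V)):
  P=w.reshape(-1,3); u=np.array([.985,.17]); 
  a=(P[:,:2]-[.4873,.2195])@u; b=(P[:,:2]-[.4873,.2195])@np.array([-.17,.985])
  m=(abs(b)<.02)&(abs(a)<.097)&(P[:,2]>.031)&(P[:,2]<.042); print(n,m.sum(),"a",np.percentile(a[m],[1,99]),"b",np.percentile(b[m],[2,50,98]),np.median(P[m,2]))
E
```

```text
togo cm in current axes [0.24 0.4  8.75] in target axes [0.24 0.4  8.75] turn deg [ 0.    0.05 -0.19]
top 255 a [-0.08990829  0.08591709] b [-0.01493842 -0.00112603  0.01184539] 0.035411814384034734
scene 445 a [-0.08952634  0.08754208] b [-0.01287932  0.00277592  0.01469935] 0.0360826602426646
```

View pics/t4.png

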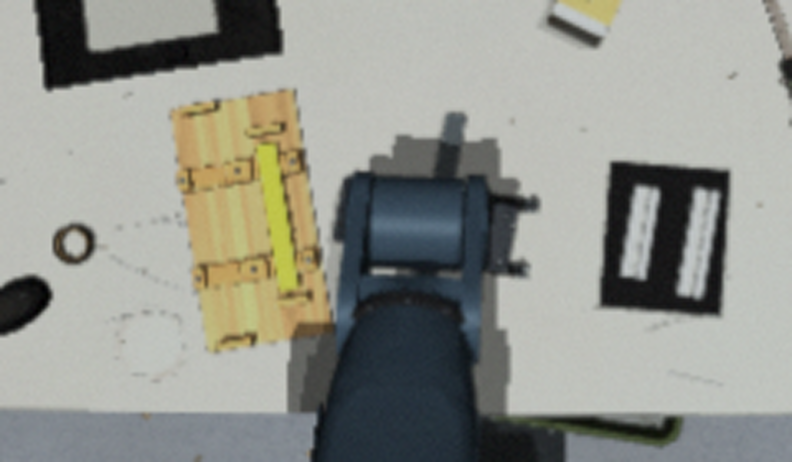

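The brass bar lies flat in the short slot at crop (278,218), with its top at z 0.036. Both offcuts are on the mat at (640,232) and (698,243). Steel bar next.

>>> {"method": "apply_moves", "body": {"steps": "0.2 0.4 1.5 0 0 0 4.5; 0 0 2.5 0 0 0 4.5; 0 0 1.5 0 0 0 4.5; 0 0 0 0 0 0 4.5; 0 0 0 0 0 0 4.5"}}

```text
clock: 17.47
eef_pos: [0.4813, 0.028, 0.0581]
ee_rot: [[0.984, -0.177, -0.001], [-0.177, -0.984, 0.0], [-0.001, 0.0, -1.0]]
contact_force: [-0.9, -0.1, -0.1]
gripper_width: 0.0452
grip_force: 0.0
```

```bash
python3 -c "
from h import *
togo(.481,.0263,.026,np.radians(-10.2))"
```

```text
togo cm in current axes [0.01 0.17 3.21] in target axes [0.   0.17 3.21] turn deg [0.01 0.06 0.01]
```

>>> {"method": "apply_moves", "body": {"steps": "0 0.15 1.2 0 0 0 4.5; 0 0 1.2 0 0 0 4.5; 0 0 0.7 0 0 0 4.5; 0 0 0 0 0 0 4.5; 0 0 0 0 0 0 4.5"}}

```text
clock: 17.88
eef_pos: [0.4814, 0.026, 0.0277]
ee_rot: [[0.984, -0.178, 0.001], [-0.178, -0.984, -0.0], [0.001, -0.0, -1.0]]
contact_force: [0.2, 0.2, 0.6]
gripper_width: 0.0448
grip_force: 0.0
```

>>> {"method": "apply_moves", "body": {"steps": "0 0 0 0 0 0 2; 0 0 0 0 0 0 2; 0 0 0 0 0 0 2; 0 0 0 0 0 0 2; 0 0 0 0 0 0 2", "grip_force": 45}}

```text
clock: 18.3
eef_pos: [0.4812, 0.0257, 0.0274]
ee_rot: [[0.984, -0.179, 0.001], [-0.179, -0.984, 0.0], [0.001, -0.0, -1.0]]
contact_force: [-0.6, 0.8, 5.7]
gripper_width: 0.0243
grip_force: 45.0
```

>>> {"method": "apply_moves", "body": {"steps": "0 0 -0.8 0 0 0 2; 0 0 -2 0 0 0 2; 0 0 -3 0 0 0 2; 0 0 -3 0 0 0 2; 0 0 -2 0 0 0 2"}}

```text
clock: 18.72
eef_pos: [0.4812, 0.0257, 0.1376]
ee_rot: [[0.984, -0.179, 0.001], [-0.179, -0.984, -0.0], [0.001, -0.0, -1.0]]
contact_force: [0.3, -0.3, -3.1]
gripper_width: 0.0242
grip_force: 45.0
```

```bash
python3 -c "
from h import *
togo(.4745,.2945,.12,np.radians(9.8))"
```

```text
togo cm in current axes [ -5.47 -26.33   1.76] in target axes [  3.92 -26.6    1.76] turn deg [  0.    -0.08 -20.11]
```

>>> {"method": "apply_moves", "body": {"steps": "-0.9 -3.5 0 0 0 -5 2; -0.5 -4 0 0 0 -5 2; 0 -4 0 0 0 -5 2; 0.5 -4 0 0 0 -5 2; 0.5 -4 0 0 0 0 2"}}

```text
clock: 19.13
eef_pos: [0.4769, 0.2244, 0.1354]
ee_rot: [[0.985, 0.173, -0.0], [0.173, -0.985, -0.0], [-0.0, 0.0, -1.0]]
contact_force: [1.1, -0.3, -3.2]
gripper_width: 0.0244
grip_force: 45.0
```

```bash
python3 -c "
from h import *
togo(.4745,.2945,.09,np.radians(9.8))"
```

```text
togo cm in current axes [ 0.98 -6.95  4.54] in target axes [ 0.96 -6.95  4.54] turn deg [0.   0.   0.19]
```

>>> {"method": "apply_moves", "body": {"steps": "0.5 -3.5 0 0 0 0 2; 0.4 -3.2 1.5 0 0 0 2; 0 -0.2 2 0 0 0 2; 0 0 0 0 0 0 2; 0 0 0 0 0 0 2"}}

```text
clock: 19.55
eef_pos: [0.4735, 0.2916, 0.0995]
ee_rot: [[0.986, 0.169, -0.003], [0.169, -0.986, -0.002], [-0.003, 0.001, -1.0]]
contact_force: [0.8, -0.8, -2.5]
gripper_width: 0.0244
grip_force: 45.0
```

```bash
python3 - <<'E'
from h import *
togo(.4745,.2945,.0204,np.radians(9.8))
e=grab("scene"); V=cloud(e)
cv2.imwrite("pics/s5.png",cv2.resize(e["img"][190:340,210:410],None,fx=3.6,fy=3.6,interpolation=cv2.INTER_CUBIC))
togo(.4745,.2945,.0204,np.radians(9.8))
p=ctrl.get_state()["eef_pos"]
a=(V[...,:2]-p[:2])@np.array([.985,.17]); b=(V[...,:2]-p[:2])@np.array([-.17,.985])
m=(abs(b)<.02)&(V[...,2]>p[2]+.003)&(V[...,2]<p[2]+.022)&(abs(a)<.2)
Q=a[m]; print(m.sum(),np.percentile(Q,[0,1,5,95,99,100]),np.percentile(b[m],[2,50,98]))
E
```

```text
togo cm in current axes [ 0.17 -0.28  7.91] in target axes [ 0.14 -0.27  7.91] turn deg [ 0.06  0.17 -0.08]
togo cm in current axes [ 0.07 -0.3   8.01] in target axes [ 0.07 -0.3   8.01] turn deg [ 0.02  0.05 -0.13]
454 [-0.12996201 -0.12933498 -0.12511411  0.00018001  0.12335762  0.13163147] [-0.01336468  0.0036501   0.01521281]
```

View pics/s5.png

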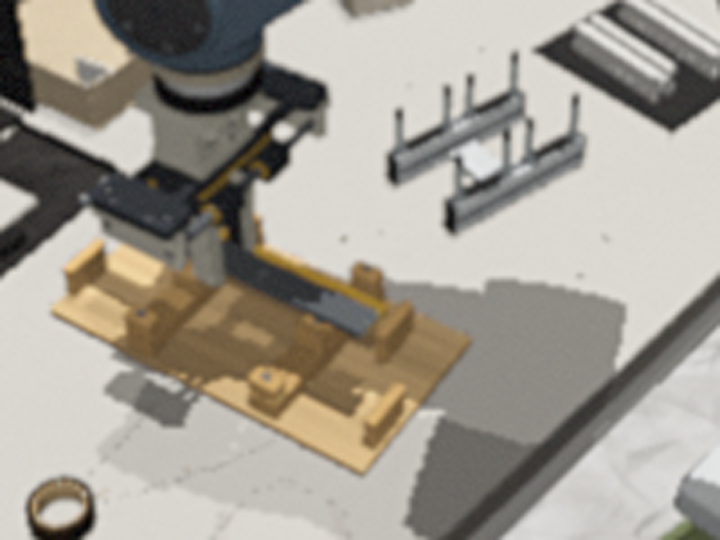

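The steel bar is held level at (300,290), spanning ±130 mm about the TCP. I'll lower it into the long slot.

>>> {"method": "apply_moves", "body": {"steps": "0.1 -0.3 1.5 0 0 0 2; 0 0 1.8 0 0 0 2; 0 0 1 0 0 0 2; 0 0 0 0 0 0 2; 0 0 0 0 0 0 2"}}

```text
clock: 20.02
eef_pos: [0.4753, 0.2947, 0.0577]
ee_rot: [[0.986, 0.167, 0.0], [0.167, -0.986, -0.0], [0.0, 0.0, -1.0]]
contact_force: [0.8, 0.4, -2.8]
gripper_width: 0.0243
grip_force: 45.0
```

```bash
python3 -c "
from h import *
togo(.4745,.2945,.0204,np.radians(9.8))"
```

```text
togo cm in current axes [-0.09  0.01  3.73] in target axes [-0.09  0.01  3.73] turn deg [ 0.   -0.   -0.17]
```

>>> {"method": "apply_moves", "body": {"steps": "0 0 1.2 0 0 0 2; 0 0 1.2 0 0 0 2; 0 0 0.7 0 0 0 2; 0 0 0.35 0 0 0 2; 0 0 0 0 0 0 2"}}

```text
clock: 20.43
eef_pos: [0.4744, 0.295, 0.0214]
ee_rot: [[0.986, 0.168, -0.002], [0.168, -0.986, -0.001], [-0.002, 0.001, -1.0]]
contact_force: [0.3, -0.5, -3.1]
gripper_width: 0.0243
grip_force: 45.0
```

>>> {"method": "apply_moves", "body": {"steps": "0 0 0.15 0 0 0 2; 0 0 0.1 0 0 0 2; 0 0 0 0 0 0 2"}}

```text
clock: 20.68
eef_pos: [0.4751, 0.2954, 0.0205]
ee_rot: [[0.986, 0.168, 0.0], [0.168, -0.986, 0.0], [0.0, -0.0, -1.0]]
contact_force: [-1.2, -0.9, -0.7]
gripper_width: 0.0251
grip_force: 45.0
```

>>> {"method": "apply_moves", "body": {"steps": "0 0 0.05 0 0 0 4; 0 0 0 0 0 0 4; 0 0 0 0 0 0 4; 0 0 -0.8 0 0 0 4; 0 0 -2.5 0 0 0 4.5"}}

```text
clock: 21.1
eef_pos: [0.4734, 0.2945, 0.0508]
ee_rot: [[0.986, 0.168, -0.004], [0.168, -0.986, -0.002], [-0.005, 0.001, -1.0]]
contact_force: [-0.1, -0.3, 0.1]
gripper_width: 0.0426
grip_force: 0.0
```

>>> {"method": "apply_moves", "body": {"steps": "0 0 -3 0 0 0 4.5; 0 0 -3.5 0 0 0 4.5; 0 0.5 -3.5 0 0 6 4.5; 0 4 0 0 0 7 4.5; 0 4 0 0 0 7 4.5"}}

```text
clock: 21.52
eef_pos: [0.4775, 0.2108, 0.1553]
ee_rot: [[0.983, -0.182, 0.005], [-0.182, -0.983, 0.002], [0.005, -0.003, -1.0]]
contact_force: [0.4, -1.2, -0.4]
gripper_width: 0.0447
grip_force: 0.0
```

>>> {"method": "apply_moves", "body": {"steps": "0.3 4.1 0 0 0 0 4.5; 0.3 4.1 0 0 0 0 4.5; 0.3 4.1 0 0 0 0 4.5; 0.3 4.1 0 0 0 0 4.5; 0.3 4.1 0 0 0 0 4.5"}}

```text
clock: 21.93
eef_pos: [0.4537, 0.0043, 0.1533]
ee_rot: [[0.984, -0.179, 0.001], [-0.179, -0.984, -0.0], [0.001, -0.0, -1.0]]
contact_force: [0.4, 0.1, 0.2]
gripper_width: 0.045
grip_force: 0.0
```

```bash
python3 - <<'E'
from h import *
d=grab("top"); W=cloud(d)
cv2.imwrite("pics/t6.png",cv2.resize(d["img"][150:290,180:420],None,fx=3.3,fy=3.3,interpolation=cv2.INTER_CUBIC))
e=grab("scene"); V=cloud(e)
u=np.array([.985,.17]);v=np.array([-.17,.985])
for n,w in(("top",W),("scene",V)):
  P=w.reshape(-1,3)
  for nm,c,L in(("brass",[.4873,.2195],.097),("steel",[.4745,.2945],.137)):
    a=(P[:,:2]-c)@u; b=(P[:,:2]-c)@v
    m=(abs(b)<.02)&(abs(a)<L)&(P[:,2]>.031)&(P[:,2]<.042); print(n,nm,m.sum(),"a",np.percentile(a[m],[1,99]).round(4),"b",np.percentile(b[m],[2,50,98]).round(4),np.median(P[m,2]))
togo(.469,-.2185,.15,np.radians(-10.2))
E
```

```text
top brass 267 a [-0.0898  0.0861] b [-0.0134 -0.0006  0.0156] 0.03558103738547924
top steel 367 a [-0.1239  0.1276] b [-0.0122 -0.0002  0.0137] 0.03603069388788027
scene brass 439 a [-0.0904  0.088 ] b [-0.0124  0.0031  0.0145] 0.03613117925311082
scene steel 697 a [-0.1278  0.1274] b [-0.0107  0.0036  0.0155] 0.03609729634854275
togo cm in current axes [ 5.55 21.37  0.35] in target axes [ 5.4  21.41  0.33] turn deg [ 0.03 -0.06 -0.41]
```

View pics/t6.png

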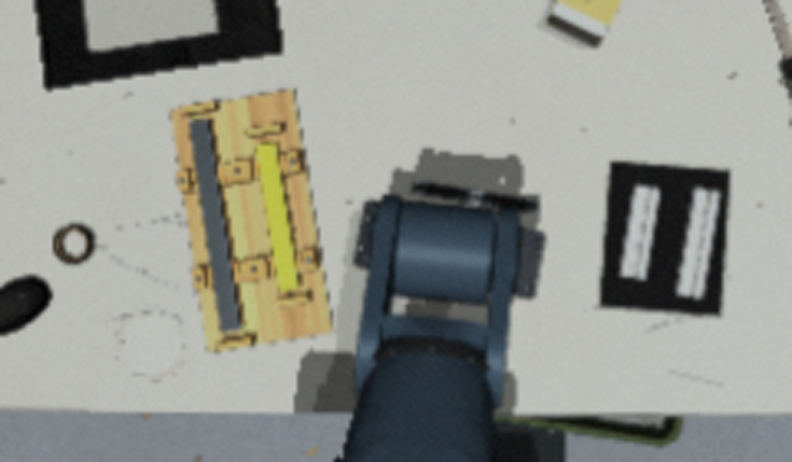

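Both bars are packed flat, steel at crop (215,225) and brass at (278,218), tops at z 0.036. I'll fetch the short offcut, centred at about (640,232).

>>> {"method": "apply_moves", "body": {"steps": "1 3.9 0 0 0 0 4.5; 1 3.9 0 0 0 0 4.5; 1 3.9 0 0 0 0 4.5; 1 3.9 0 0 0 0 4.5; 1 3.7 0 0 0 0 4.5"}}

```text
clock: 22.45
eef_pos: [0.4689, -0.1944, 0.1533]
ee_rot: [[0.984, -0.179, 0.001], [-0.179, -0.984, -0.0], [0.001, 0.0, -1.0]]
contact_force: [1.2, 1.0, 0.0]
gripper_width: 0.0449
grip_force: 0.0
```

>>> {"method": "apply_moves", "body": {"steps": "0.4 2 0 0 0 0 4.5; 0 0 2.5 0 0 0 4.5; 0 0 3 0 0 0 4.5; 0 0 0 0 0 0 4.5; 0 0 0 0 0 0 4.5"}}

```text
clock: 22.87
eef_pos: [0.4688, -0.2124, 0.0974]
ee_rot: [[0.984, -0.179, -0.002], [-0.179, -0.984, 0.001], [-0.002, -0.001, -1.0]]
contact_force: [-0.9, 0.2, -0.4]
gripper_width: 0.045
grip_force: 0.0
```

```bash
python3 -c "
from h import *
togo(.469,-.2188,.0085,np.radians(-10.2))"
```

```text
togo cm in current axes [0.15 0.63 8.89] in target axes [0.13 0.63 8.89] turn deg [-0.05  0.13 -0.09]
```

>>> {"method": "apply_moves", "body": {"steps": "0.1 0.6 2 0 0 0 4.5; 0 0 2 0 0 0 4.5; 0 0 0.5 0 0 0 4.5; 0 0 0 0 0 0 4.5; 0 0 0 0 0 0 4.5"}}

```text
clock: 23.28
eef_pos: [0.4698, -0.2192, 0.054]
ee_rot: [[0.984, -0.178, 0.001], [-0.178, -0.984, -0.001], [0.001, 0.0, -1.0]]
contact_force: [0.7, -0.4, 0.5]
gripper_width: 0.045
grip_force: 0.0
```

```bash
python3 -c "
from h import *
togo(.469,-.2188,.0085,np.radians(-10.2))"
```

```text
togo cm in current axes [-0.1  -0.03  4.55] in target axes [-0.09 -0.02  4.55] turn deg [ 0.02 -0.08 -0.08]
```

>>> {"method": "apply_moves", "body": {"steps": "0 0 1.5 0 0 0 4.5; 0 0 1.5 0 0 0 4.5; 0 0 1 0 0 0 4.5; 0 0 0.35 0 0 0 4.5; 0 0 0 0 0 0 4.5"}}

```text
clock: 23.7
eef_pos: [0.4691, -0.2191, 0.0092]
ee_rot: [[0.984, -0.179, -0.0], [-0.179, -0.984, 0.0], [-0.0, -0.0, -1.0]]
contact_force: [0.8, -1.2, 0.1]
gripper_width: 0.045
grip_force: 0.0
```

>>> {"method": "apply_moves", "body": {"steps": "0 0 0 0 0 0 2.5; 0 0 0 0 0 0 2.5; 0 0 0 0 0 0 2.5; 0 0 0 0 0 0 2.5; 0 0 0 0 0 0 2.5", "grip_force": 30}}

```text
clock: 24.12
eef_pos: [0.4695, -0.2194, 0.0097]
ee_rot: [[0.984, -0.179, 0.001], [-0.179, -0.984, -0.001], [0.001, 0.0, -1.0]]
contact_force: [-1.1, 0.7, 6.2]
gripper_width: 0.0295
grip_force: 30.0
```

>>> {"method": "apply_moves", "body": {"steps": "0 0 -1 0 0 0 2.5; 0 0 -3 0 0 0 2.5; 0 0 -4 0 0 0 2.5; 0 0 -4 0 0 0 2.5; 0 -0.5 -2.5 0 0 0 2.5"}}

```text
clock: 24.53
eef_pos: [0.4705, -0.2151, 0.1584]
ee_rot: [[0.984, -0.179, 0.003], [-0.179, -0.984, -0.002], [0.004, 0.001, -1.0]]
contact_force: [0.5, -0.6, -0.5]
gripper_width: 0.0295
grip_force: 30.0
```

```bash
python3 -c "
from h import *
togo(.481,.0259,.15,np.radians(-10.2))"
```

```text
togo cm in current axes [ -3.3  -23.89   0.79] in target axes [ -3.24 -23.9    0.84] turn deg [ 0.08 -0.21 -0.14]
```

>>> {"method": "apply_moves", "body": {"steps": "-0.6 -4 0 0 0 0 2.5; -0.6 -4 0 0 0 0 2.5; -0.6 -4 0 0 0 0 2.5; -0.6 -4 0 0 0 0 2.5; -0.5 -4 0 0 0 0 2.5"}}

```text
clock: 24.95
eef_pos: [0.4766, -0.0105, 0.1548]
ee_rot: [[0.984, -0.179, 0.0], [-0.179, -0.984, -0.0], [0.0, -0.0, -1.0]]
contact_force: [1.5, -1.4, -0.9]
gripper_width: 0.0297
grip_force: 30.0
```

>>> {"method": "apply_moves", "body": {"steps": "-0.3 -3 0 0 0 0 2.5; 0 -0.8 0 0 0 0 2.5; 0 0 1.5 0 0 0 2.5; 0 0 1.5 0 0 0 2.5; 0 0 0 0 0 0 2.5"}}

```text
clock: 25.37
eef_pos: [0.4797, 0.0256, 0.1225]
ee_rot: [[0.984, -0.179, -0.003], [-0.179, -0.984, 0.0], [-0.003, 0.001, -1.0]]
contact_force: [-1.0, -0.3, -2.1]
gripper_width: 0.0297
grip_force: 30.0
```

```bash
python3 -c "
from h import *
togo(.481,.0259,.0417,np.radians(-10.2))"
```

```text
togo cm in current axes [ 0.15 -0.06  8.08] in target axes [ 0.13 -0.05  8.08] turn deg [ 0.03  0.19 -0.08]
```

>>> {"method": "apply_moves", "body": {"steps": "0 0 2 0 0 0 2.5; 0 0 2 0 0 0 2.5; 0 0 1 0 0 0 2.5; 0 0 0 0 0 0 2.5; 0 0 0 0 0 0 2.5"}}

```text
clock: 25.78
eef_pos: [0.4812, 0.0254, 0.0746]
ee_rot: [[0.984, -0.179, -0.0], [-0.179, -0.984, -0.0], [-0.0, 0.0, -1.0]]
contact_force: [-0.2, 0.5, -0.9]
gripper_width: 0.0299
grip_force: 30.0
```

>>> {"method": "apply_moves", "body": {"steps": "0 0 1.2 0 0 0 2.5; 0 0 0.8 0 0 0 2.5; 0 0 0.4 0 0 0 2.5; 0 0 0.2 0 0 0 2.5; 0 0 0 0 0 0 2.5"}}

```text
clock: 26.2
eef_pos: [0.4811, 0.0256, 0.0481]
ee_rot: [[0.984, -0.179, -0.0], [-0.179, -0.984, 0.0], [-0.0, 0.0, -1.0]]
contact_force: [-0.1, 0.6, -1.8]
gripper_width: 0.0297
grip_force: 30.0
```

>>> {"method": "apply_moves", "body": {"steps": "0 0 0.3 0 0 0 2.5; 0 0 0.2 0 0 0 2.5; 0 0 0.1 0 0 0 2.5; 0 0 0 0 0 0 2.5; 0 0 0 0 0 0 2.5"}}

```text
clock: 26.62
eef_pos: [0.4811, 0.0256, 0.0421]
ee_rot: [[0.984, -0.179, -0.0], [-0.179, -0.984, 0.0], [-0.0, -0.0, -1.0]]
contact_force: [-0.9, 0.7, -2.3]
gripper_width: 0.03
grip_force: 30.0
```

>>> {"method": "apply_moves", "body": {"steps": "0 0 0.07 0 0 0 2.5; 0 0 0 0 0 0 2.5; 0 0 0 0 0 0 2.5"}}

```text
clock: 26.87
eef_pos: [0.4812, 0.0256, 0.0417]
ee_rot: [[0.984, -0.179, 0.0], [-0.179, -0.984, -0.0], [0.0, -0.0, -1.0]]
contact_force: [-1.9, 0.3, 5.2]
gripper_width: 0.0299
grip_force: 30.0
```

>>> {"method": "apply_moves", "body": {"steps": "0 0 0 0 0 0 4.5; 0 0 0 0 0 0 4.5; 0 0 0 0 0 0 4.5; 0 0 -1 0 0 0 4.5; 0 0 -3 0 0 0 4.5"}}

```text
clock: 27.28
eef_pos: [0.479, 0.0256, 0.0795]
ee_rot: [[0.984, -0.179, -0.006], [-0.179, -0.984, 0.0], [-0.006, 0.001, -1.0]]
contact_force: [-0.4, 0.3, -0.5]
gripper_width: 0.0447
grip_force: 0.0
```

>>> {"method": "apply_moves", "body": {"steps": "0 0 -3.5 0 0 0 4.5; 0 0 -3 0 0 0 4.5; 0.3 2 0 0 0 0 4.5; 0.5 4 0 0 0 0 4.5; 0.5 4 0 0 0 0 4.5"}}

```text
clock: 27.7
eef_pos: [0.4761, -0.0757, 0.1478]
ee_rot: [[0.984, -0.176, 0.002], [-0.176, -0.984, -0.0], [0.002, 0.0, -1.0]]
contact_force: [0.2, 0.0, 0.3]
gripper_width: 0.045
grip_force: 0.0
```

```bash
python3 -c "
from h import *
togo(.4565,-.2898,.15,np.radians(-10.2))"
```

```text
togo cm in current axes [ 1.85 21.42 -0.22] in target axes [ 1.87 21.42 -0.22] turn deg [ 0.01 -0.12  0.04]
```

>>> {"method": "apply_moves", "body": {"steps": "0.4 4 0 0 0 0 4.5; 0.4 4 0 0 0 0 4.5; 0.4 4 0 0 0 0 4.5; 0.4 4 0 0 0 0 4.5; 0.3 4 0 0 0 0 4.5"}}

```text
clock: 28.12
eef_pos: [0.4583, -0.2773, 0.1472]
ee_rot: [[0.984, -0.179, 0.001], [-0.179, -0.984, -0.0], [0.001, 0.0, -1.0]]
contact_force: [0.4, 0.5, -0.1]
gripper_width: 0.045
grip_force: 0.0
```

>>> {"method": "apply_moves", "body": {"steps": "0 1 1 0 0 0 4.5; 0 0 3 0 0 0 4.5; 0 0 2 0 0 0 4.5; 0 0 0 0 0 0 4.5; 0 0 0 0 0 0 4.5"}}

```text
clock: 28.53
eef_pos: [0.4568, -0.2846, 0.0864]
ee_rot: [[0.984, -0.179, -0.001], [-0.179, -0.984, 0.001], [-0.001, -0.001, -1.0]]
contact_force: [0.6, 0.6, 1.8]
gripper_width: 0.0452
grip_force: 0.0
```

```bash
python3 -c "
from h import *
togo(.4565,-.2898,.009,np.radians(-10.2))"
```

```text
togo cm in current axes [0.08 0.52 7.73] in target axes [0.06 0.52 7.74] turn deg [-0.04  0.08 -0.1 ]
```

>>> {"method": "apply_moves", "body": {"steps": "0 0.5 1.5 0 0 0 4.5; 0 0 1.5 0 0 0 4.5; 0 0 0.5 0 0 0 4.5; 0 0 0 0 0 0 4.5; 0 0 0 0 0 0 4.5"}}

```text
clock: 28.95
eef_pos: [0.4567, -0.2901, 0.0525]
ee_rot: [[0.984, -0.179, 0.001], [-0.179, -0.984, -0.001], [0.001, 0.001, -1.0]]
contact_force: [-0.1, -0.2, -0.2]
gripper_width: 0.0446
grip_force: 0.0
```

```bash
python3 -c "
from h import *
togo(.4565,-.2898,.009,np.radians(-10.2))"
```

```text
togo cm in current axes [-0.03 -0.03  4.35] in target axes [-0.03 -0.02  4.35] turn deg [ 0.03 -0.06 -0.09]
```

>>> {"method": "apply_moves", "body": {"steps": "0 0 1.5 0 0 0 4.5; 0 0 1.5 0 0 0 4.5; 0 0 1 0 0 0 4.5; 0 0 0.3 0 0 0 4.5; 0 0 0 0 0 0 4.5"}}

```text
clock: 29.37
eef_pos: [0.4562, -0.2899, 0.0084]
ee_rot: [[0.984, -0.179, -0.0], [-0.179, -0.984, 0.0], [-0.0, -0.0, -1.0]]
contact_force: [-0.3, 0.7, 1.1]
gripper_width: 0.0449
grip_force: 0.0
```

>>> {"method": "apply_moves", "body": {"steps": "0 0 0 0 0 0 2.5; 0 0 0 0 0 0 2.5; 0 0 0 0 0 0 2.5; 0 0 0 0 0 0 2.5; 0 0 0 0 0 0 2.5", "grip_force": 30}}

```text
clock: 29.78
eef_pos: [0.4565, -0.2903, 0.009]
ee_rot: [[0.984, -0.179, 0.001], [-0.179, -0.984, -0.001], [0.001, 0.0, -1.0]]
contact_force: [-1.5, 0.9, 6.3]
gripper_width: 0.0299
grip_force: 30.0
```

>>> {"method": "apply_moves", "body": {"steps": "0 0 -1 0 0 0 2.5; 0 0 -3 0 0 0 2.5; 0 0 -4 0 0 0 2.5; 0 0 -4 0 0 0 2.5; 0 -0.5 -2.5 0 0 0 2.5"}}

```text
clock: 30.2
eef_pos: [0.4576, -0.286, 0.1577]
ee_rot: [[0.984, -0.179, 0.003], [-0.179, -0.984, -0.002], [0.003, 0.002, -1.0]]
contact_force: [1.0, -0.2, -1.1]
gripper_width: 0.0298
grip_force: 30.0
```

```bash
python3 -c "
from h import *
togo(.4666,-.0528,.15,np.radians(-10.2))"
```

```text
togo cm in current axes [ -3.3  -23.1    0.71] in target axes [ -3.25 -23.11   0.77] turn deg [ 0.1  -0.2  -0.14]
```

>>> {"method": "apply_moves", "body": {"steps": "-0.6 -4 0 0 0 0 2.5; -0.6 -4 0 0 0 0 2.5; -0.6 -4 0 0 0 0 2.5; -0.6 -4 0 0 0 0 2.5; -0.5 -4 0 0 0 0 2.5"}}

```text
clock: 30.62
eef_pos: [0.4637, -0.0814, 0.154]
ee_rot: [[0.984, -0.179, 0.0], [-0.179, -0.984, -0.0], [0.0, 0.0, -1.0]]
contact_force: [1.5, -0.5, 0.0]
gripper_width: 0.0299
grip_force: 30.0
```

>>> {"method": "apply_moves", "body": {"steps": "-0.3 -2.4 0 0 0 0 2.5; 0 -0.6 0 0 0 0 2.5; 0 0 1.5 0 0 0 2.5; 0 0 1.5 0 0 0 2.5; 0 0 0 0 0 0 2.5"}}

```text
clock: 31.03
eef_pos: [0.4655, -0.053, 0.1218]
ee_rot: [[0.984, -0.179, -0.003], [-0.179, -0.984, 0.001], [-0.003, -0.0, -1.0]]
contact_force: [-1.2, 0.5, -0.6]
gripper_width: 0.0301
grip_force: 30.0
```

```bash
python3 -c "
from h import *
togo(.4666,-.0528,.041,np.radians(-10.2))"
```

```text
togo cm in current axes [ 0.13 -0.04  8.08] in target axes [ 0.11 -0.04  8.08] turn deg [-0.    0.18 -0.1 ]
```

>>> {"method": "apply_moves", "body": {"steps": "0 0 2 0 0 0 2.5; 0 0 2 0 0 0 2.5; 0 0 1 0 0 0 2.5; 0 0 0 0 0 0 2.5; 0 0 0 0 0 0 2.5"}}

```text
clock: 31.45
eef_pos: [0.4669, -0.0534, 0.0739]
ee_rot: [[0.984, -0.179, -0.0], [-0.179, -0.984, 0.0], [-0.0, -0.0, -1.0]]
contact_force: [0.0, 0.2, -1.2]
gripper_width: 0.03
grip_force: 30.0
```

>>> {"method": "apply_moves", "body": {"steps": "0 0 1.2 0 0 0 2.5; 0 0 0.8 0 0 0 2.5; 0 0 0.4 0 0 0 2.5; 0 0 0.2 0 0 0 2.5; 0 0 0 0 0 0 2.5"}}

```text
clock: 31.87
eef_pos: [0.4668, -0.0531, 0.0474]
ee_rot: [[0.984, -0.179, -0.0], [-0.179, -0.984, 0.0], [-0.0, -0.0, -1.0]]
contact_force: [0.1, 0.2, -0.3]
gripper_width: 0.0297
grip_force: 30.0
```

>>> {"method": "apply_moves", "body": {"steps": "0 0 0.3 0 0 0 2.5; 0 0 0.2 0 0 0 2.5; 0 0 0.1 0 0 0 2.5; 0 0 0 0 0 0 2.5; 0 0 0 0 0 0 2.5"}}

```text
clock: 32.28
eef_pos: [0.4668, -0.0531, 0.0414]
ee_rot: [[0.984, -0.179, 0.0], [-0.179, -0.984, -0.0], [0.0, -0.0, -1.0]]
contact_force: [1.0, -0.2, -0.7]
gripper_width: 0.0303
grip_force: 30.0
```

>>> {"method": "apply_moves", "body": {"steps": "0 0 0.06 0 0 0 2.5; 0 0 0 0 0 0 2.5; 0 0 0 0 0 0 2.5"}}

```text
clock: 32.53
eef_pos: [0.4669, -0.0531, 0.041]
ee_rot: [[0.984, -0.179, 0.0], [-0.179, -0.984, -0.0], [0.0, 0.0, -1.0]]
contact_force: [-1.1, 0.7, 5.3]
gripper_width: 0.0296
grip_force: 30.0
```

>>> {"method": "apply_moves", "body": {"steps": "0 0 0 0 0 0 4.5; 0 0 0 0 0 0 4.5; 0 0 0 0 0 0 4.5; 0 0 -1 0 0 0 4.5; 0 0 -3 0 0 0 4.5"}}

```text
clock: 32.95
eef_pos: [0.4648, -0.0527, 0.079]
ee_rot: [[0.984, -0.179, -0.006], [-0.179, -0.984, 0.001], [-0.006, -0.0, -1.0]]
contact_force: [-0.4, 0.6, -0.3]
gripper_width: 0.0449
grip_force: 0.0
```

>>> {"method": "apply_moves", "body": {"steps": "0 0 -3.5 0 0 0 4.5; 0 0 -4 0 0 0 4.5; 0.3 3 -3 0 0 0 4.5; 0 4 0 0 0 0 4.5; 0 4 0 0 0 0 4.5"}}

```text
clock: 33.37
eef_pos: [0.4506, -0.1624, 0.1879]
ee_rot: [[0.984, -0.177, 0.004], [-0.177, -0.984, -0.002], [0.005, 0.001, -1.0]]
contact_force: [1.1, -0.1, -0.2]
gripper_width: 0.0452
grip_force: 0.0
```

>>> {"method": "apply_moves", "body": {"steps": "0 4 0 0 0 0 4.5; 0 4 0 0 0 0 4.5; 0 3 0 0 0 0 4.5; 0 0 0 0 0 0 4.5; 0 0 0 0 0 0 4.5"}}

```text
clock: 33.78
eef_pos: [0.4299, -0.2705, 0.1855]
ee_rot: [[0.983, -0.182, 0.0], [-0.182, -0.983, 0.0], [0.0, -0.0, -1.0]]
contact_force: [0.2, 0.2, -0.3]
gripper_width: 0.0449
grip_force: 0.0
```

```bash
python3 - <<'E'
from h import *
d=grab("top"); e=grab("scene")
cv2.imwrite("pics/t7.png",cv2.resize(d["img"][150:290,180:420],None,fx=3.3,fy=3.3,interpolation=cv2.INTER_CUBIC))
u=np.array([.985,.17]);v=np.array([-.17,.985])
for n,I in(("top",d),("scene",e)):
  P=cloud(I).reshape(-1,3); o=np.load(n+"0.npz")["W"].reshape(-1,3)
  for nm,b in(("long",(.38,.56,-.1,-.012)),("short",(.38,.56,-.012,.08))):
    for t,A,z in(("start",o,(.066,.076)),("now",P,(.058,.068))):
      m=(A[:,0]>b[0])&(A[:,0]<b[1])&(A[:,1]>b[2])&(A[:,1]<b[3])&(A[:,2]>z[0])&(A[:,2]<z[1]); Q=A[m]
      print(n,nm,t,len(Q),np.round(np.median(Q,axis=0),4),np.ptp(Q[:,0]).round(3))
  for nm,c,L in(("brass",[.4873,.2195],.097),("steel",[.4745,.2945],.137)):
    a=(P[:,:2]-c)@u; b=(P[:,:2]-c)@v
    m=(abs(b)<.02)&(abs(a)<L)&(P[:,2]>.031)&(P[:,2]<.042); print(n,nm,m.sum(),np.percentile(a[m],[1,99]).round(4),np.percentile(b[m],[2,50,98]).round(4),np.median(P[m,2]))
E
```

```text
top long start 173 [ 0.4614 -0.0571  0.0716] 0.128
top long now 167 [ 0.4613 -0.0535  0.0636] 0.132
top short start 150 [0.4804 0.0241 0.0714] 0.109
top short now 155 [0.4804 0.0244 0.0637] 0.109
top brass 246 [-0.09    0.0863] [-0.0131 -0.0008  0.0117] 0.035384191670030596
top steel 369 [-0.1245  0.1275] [-0.0121  0.0004  0.0135] 0.03563256758294231
scene long start 262 [ 0.4608 -0.0523  0.0724] 0.133
scene long now 264 [ 0.4617 -0.0515  0.0644] 0.13
scene short start 246 [0.4767 0.0277 0.0726] 0.116
scene short now 231 [0.4782 0.0282 0.0645] 0.115
scene brass 441 [-0.0898  0.0861] [-0.0121  0.0028  0.0149] 0.0363558810787572
scene steel 703 [-0.127   0.1261] [-0.0105  0.0034  0.0152] 0.03603342786038366
```

View pics/t7.png

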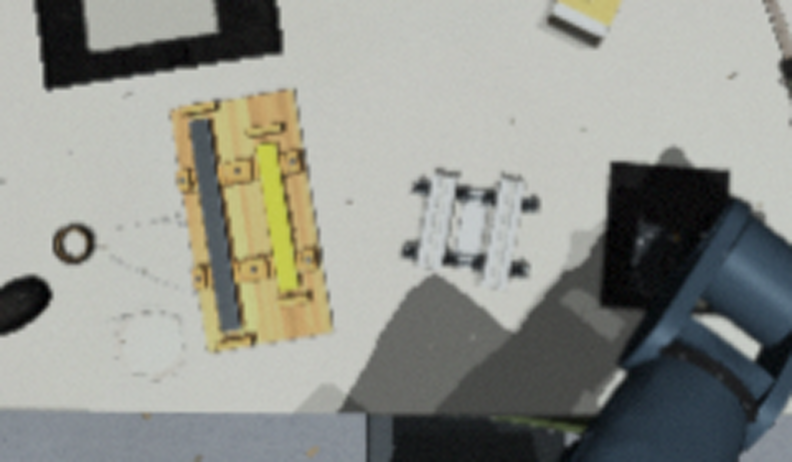

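The offcuts are back in their own lanes, short at crop (440,218) and long at (503,230), tops at z 0.064. Both bars are in their slots and the arm is clear, so I'm handing in.

```bash
python3 -c "
from workcell import ctrl
print(ctrl.close_job())"
```

```text
the job is handed in; nothing more can be done
None
```

The job is handed in at about 34 s on the clock: last images show the steel bar flat in the long slot, the brass bar flat in the short slot, and each offcut back in its own lane within a few millimetres of its start; the hand-in returned no verdict.

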